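Close the nipping press with its loose crank

TASK

The small nipping press on the studio bench needs closing on the glued plywood panels: fit the loose crank fully down onto the square shaft on top of the press and wind it clockwise (seen from above) until the platen presses on the panels and the screw stops. Then lift the crank off, leaving the press closed, and set it down, without dropping it, flat in the shallow plywood tray. Leave the cup, the jar and the hammer where they are.

Things in the scene. Friction and masses are not known exactly. Their poses are not given: they have to be found in the camera images.
- crank_hub (a point): Loose dark steel crank, 0.43 kg, lying flat, handle up. Hub: block 44 x 44 mm, 50 mm tall, with a 23 mm square socket right through it vertically, sides parallel to x and y. This is the hub's centre, 25 mm above the underside; z up, x along the arm to the handle. The crank spans 22 mm behind this point to 120 mm ahead; it balances about 20 mm ahead.
- crank_knob (a point): Centre of the crank's handle, 100 mm along x from the hub's axis: an upright round wooden grip, 29 mm in diameter, spinning freely, from 11 to 80 mm above the crank's underside; this point is 45 mm above the underside. Hub and handle are joined by a flat arm, 26 mm wide, 10 mm thick, level with the underside. Axes as crank_hub.
- shaft_top (a point): Centre of the top of the press's upright square steel shaft, 195 mm above the bench. Shaft 20 x 20 mm, 32 mm long, top 5 mm tapered to 15 mm; its sides are parallel to this frame's x and y, which turn with it. The hub fits on in any of four ways and rests on the round collar (60 mm across) at the shaft's foot; the fitted hub's centre is 7 mm below this point.
- press: Nipping press fixed to the bench, origin at the centre of its underside, z up: grey base 180 (x) x 220 (y) mm, two columns, a cross head 50 (x) x 220 (y) mm whose top is 155 mm up (column nuts 160 mm, collar 163 mm; only the shaft stands higher, in the middle), under it a grey platen above a pile of plywood panels.
- screw (a joint): Angle of the square shaft, rad: 0 is fully raised; it grows clockwise seen from above; at 4.8 the platen (2.9 mm per rad) bears on the panels and the screw stops hard. Starts between 0 and 1.2. It takes about 0.25 N m (3 N at the crank's handle) and stays where it is left.
- tray: Shallow open plywood tray fixed to the bench, 230 mm (its x) by 160 mm (its y), 15 mm high, walls and floor 5 mm thick; origin at the centre of its underside. Empty; the crank fits flat in it lengthwise, either way round. Tray and crank may change places.
- cup: White ceramic cup, 80 mm across, 95 mm tall, a bystander; origin at the centre of its underside.
- jar: Glass jar with a steel cap, 72 mm across, 100 mm tall, a bystander; origin at the centre of its underside.
- mallet: Hammer lying on the bench, a bystander, well aside; origin near its middle on the underside.
Mind the look-alikes: they are no part of the job. Of the things like the part that bears crank_hub, leave any that is purple or red; of the rest the larger one is meant.

How it is judged:
By the outcome, as a careful person would: the job done as asked, in the order asked, and still so for the second after the job is handed in, with the robot touching nothing.
It also fails if it takes over 72 s, if anything falls off the work surface, if the arm or the gripper's body presses on something with over 40 N, if the wrist force passes 120 N, or if a joint passes its speed limit or range.

ROBOT

A 6-joint arm with a two-finger parallel gripper is mounted at the origin on the work surface. World frame = base frame: x ahead of the robot, y to its left, z up, the work surface at z = 0. Lengths are in m, angles in rad, forces in N, time in s.
With the tool pointing down it reaches from about 0.275 to 0.975 m from the base axis. Payload 8.4 kg.
Tool frame: the origin (TCP) lies at the very end of the fingers, on their centre line; the grasp point (between the pads) lies behind it (robot.grip_point_offset is the z of the grasp point in the tool frame, in m); z points along the fingers, y is the direction in which the jaws open and shut (so a half turn about z gives the same grasp; the last joint's range is limited). The gripper opens to 92 mm and grips with 3 to 60 N. Pads are 20 mm wide; open, the fingers measure 128 mm over their backs; the gripper's body (75 mm by 189 mm) begins 69 mm behind the grasp point.
Start: joints at [-0.002, 0.353, 1.633, -0, 1.155, -0.002], TCP at [0.625, -0, 0.215] pointing down, gripper open.
Joint ranges: [-2.63, 2.63], [-0.92, 2.1], [0.06, 2.66], [-1.3, 4.44], [0, 2.69], [-3.02, 3.02]. Speed limits (rad/s): [2.22, 2.22, 2.79, 3.14, 3.14, 3.14].

INTERFACE

Orientations are given as a rotation vector (axis times angle).
In Python, from rig import robot gives the robot as it stands. The module is installed in compiled form; this text tells all that it offers.
- The arm moves only by the tool drive_tool, never from a script. Its argument "commands" is a list of rows, each an object of numbers: "tx", "ty", "tz": the shift along the world's x, y, z in cm; "wx", "wy", "wz": the turn, a rotation vector about the world's x, y, z in rad; "grip": the opening, from -1 (shut) to 1 (fully open). A call has 1 to 12 rows; each row shifts and turns the commanded pose from where the row before left it; what a row does not reach is not made up. A row lasts 1/12 s, in which the tool goes at most 41.7 mm and 7.16 degrees, less where a joint would pass 70% of its speed; a pose out of reach is approached as far as the arm can. A call is refused whole if a number of a shift passes 4.17 or a number of a turn 0.125, either way. A call with a gripper value outside its range is refused whole. The fingers move at their own pace and stop on an object; "force" is the grip in N (left out, the last holds). Time passes only in rows, so rows that do not move let the fingers close. It gives the time, the measured TCP pose, the force and the opening at its end, in the units of the state.
- robot.read_state(): the state, without advancing time (a new reading comes with each control period).
- robot.read_camera(name): name is "scene" or "side" or "wrist"; returns (picture, depth): 420x560x3 uint8, red, green, blue; 420x560 float32, m along the optical axis (not along the pixel's ray), 0 where there is no reading.
- robot.camera_model(name): a dict with "K" (3x3 intrinsics, pixels), "world_from_camera" (4x4, takes a point from camera to world coordinates). Camera axes: x right, y down, z forward; pixel columns grow to the right and rows downward; lengths in m; the calibration is good to about 2 mm. A picture is of the moment at which its call begins: read the wrist's pose just before it. camera_model takes no time and is no camera call; for the wrist camera it gives the pose at the moment of the call.
- robot.sign_off(): hands the job in, once; it reports no verdict.
The state is a dict: "time_s": time; "q": joint angles; "qvel": joint speeds; "tau": joint torques, N m; "ee_pos": TCP position; "eef_rot": TCP orientation; "ft_force": force on the tool from outside, world axes, zero at the start; "torque": the same for the moment, N m; "gripper_width": finger opening in m.
Only numpy, scipy, OpenCV 4.12 (cv2) and the standard library are available. Lean on these libraries where they do the work, as an engineer would, in place of code of your own. Each camera call takes 0.05 s, during which the arm holds its last target.

## Working session

There is one attempt and no reset: what is moved stays moved. The work goes in short steps, Python scripts to look and compute and a tool call to move; the robot and the scene stay as the last step left them, time stands still between calls to the robot, and variables do not carry over. Pictures are saved under pics/ and viewed, and the job is handed in when it is done.

Besides the shell and the picture viewer there is one more tool, called after "Call:" as name([rows], argument=value, ...), one row to a line, values as JSON. drive_tool: Moves the arm, as the interface text tells. Its arguments: {"type":"object","properties":{"commands":{"type":"array","items":{"type":"object","properties":{"tx":{"type":"number"},"ty":{"type":"number"},"tz":{"type":"number"},"wx":{"type":"number"},"wy":{"type":"number"},"wz":{"type":"number"},"grip":{"type":"number"}}}},"force":{"type":"number"}},"required":["commands"]}

```bash
mkdir -p pics; cat > h.py <<'E'
import numpy as np, cv2
from rig import robot
def shot(n,f):
    M=robot.camera_model(n); p,d=robot.read_camera(n)
    cv2.imwrite('pics/'+f+'.png',p[:,:,::-1]); np.savez('pics/'+f+'.npz',p=p,d=d,K=M['K'],T=M['world_from_camera'])
def cloud(f):
    z=np.load('pics/'+f+'.npz'); d=z['d'];K=z['K'];T=z['T']
    v,u=np.mgrid[:d.shape[0],:d.shape[1]]
    P=np.stack([(u-K[0,2])/K[0,0]*d,(v-K[1,2])/K[1,1]*d,d],-1)
    W=P@T[:3,:3].T+T[:3,3]; W[d==0]=np.nan
    return z['p'],W
def st():
    s=robot.read_state(); print({k:np.round(s[k],4).tolist() for k in ('time_s','q','ee_pos','eef_rot','ft_force','torque','gripper_width')})
E
python3 - <<'E'
from h import *
st(); print(robot.grip_point_offset)
for n in ('scene','side','wrist'): shot(n,n+'0')
st()
E
```

```text
{'time_s': 0.0, 'q': [-0.0024, 0.3536, 1.6341, -0.0, 1.1552, -0.0024], 'ee_pos': [0.6245, -0.0, 0.2139], 'eef_rot': [-2.2208, -2.2208, 0.0015], 'ft_force': [-0.2675, 1.0319, -0.3921], 'torque': [-0.0215, 0.0127, -0.0382], 'gripper_width': 0.0917}
-0.0187
{'time_s': 0.15, 'q': [-0.0024, 0.3535, 1.634, -0.0, 1.1552, -0.0024], 'ee_pos': [0.6246, -0.0, 0.214], 'eef_rot': [-2.2209, -2.2209, 0.0012], 'ft_force': [0.3782, 0.277, 0.3312], 'torque': [0.0412, 0.0218, -0.0145], 'gripper_width': 0.0913}
```

View pics/scene0.png

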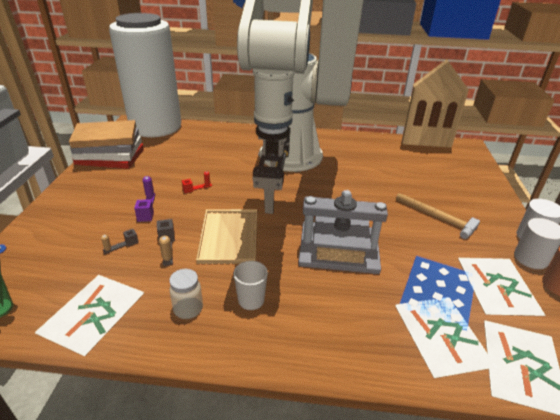

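View pics/side0.png

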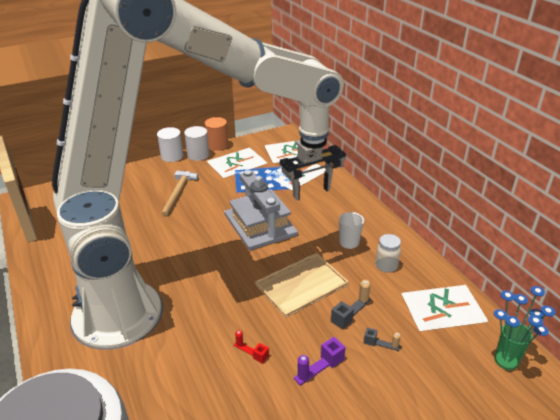

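View pics/wrist0.png

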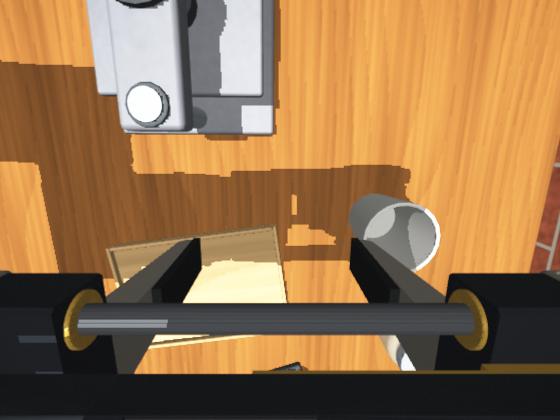

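Scene picture candidates for the crank: purple (147,200), red (196,183), small dark (118,241) and large dark (166,240). I choose the large dark one (side view hub 343,314, handle 364,291). The press shaft is at (346,200) and the tray at (228,236). Next, a close crop and measurements.

```bash
python3 - <<'E'
from h import *
a=cv2.imread('pics/side0.png')[260:360,300:420]; b=cv2.imread('pics/scene0.png')[200:280,90:200]
cv2.imwrite('pics/crop1.png',np.hstack([cv2.resize(a,(396,330)),cv2.resize(b,(400,330))]))
for f in ('scene0','side0'):
    p,W=cloud(f)
    print(f)
    # height map clusters above bench
    m=(W[...,2]>0.008)&(W[...,2]<0.21)&(W[...,0]>0.25)&(W[...,0]<1.1)&(abs(W[...,1])<0.6)
    n,l,s,c=cv2.connectedComponentsWithStats(m.astype(np.uint8))
    for i in range(1,n):
        if s[i,4]>60:
            w=W[l==i]; print(c[i].round(),s[i,4],w.min(0).round(3),w.max(0).round(3),np.median(p[l==i],0))
E
```

```text
scene0
[207. 178.] 77 [ 0.258 -0.275  0.008] [ 0.28  -0.257  0.057] [137.  40.  27.]
[145. 201.] 529 [ 0.347 -0.444  0.008] [ 0.493 -0.384  0.08 ] [86. 43. 91.]
[187. 185.] 112 [ 0.283 -0.345  0.008] [ 0.324 -0.304  0.038] [146.5  38.   27. ]
[342. 233.] 5555 [0.446 0.073 0.008] [0.628 0.295 0.197] [109. 100.  88.]
[441. 215.] 712 [0.253 0.373 0.008] [0.445 0.6   0.028] [169. 136.  93.]
[244. 271.] 1730 [ 0.397 -0.23   0.008] [0.798 0.006 0.096] [139. 130. 118.]
[166. 239.] 590 [ 0.525 -0.34   0.008] [ 0.67  -0.263  0.082] [99. 82. 59.]
[130. 236.] 160 [ 0.564 -0.428  0.009] [ 0.607 -0.387  0.035] [71.5 59.  50. ]
[106. 242.] 113 [ 0.624 -0.463  0.008] [ 0.642 -0.446  0.054] [125.  92.  59.]
[  4. 296.] 321 [ 0.83  -0.599  0.008] [ 0.883 -0.584  0.122] [59. 77. 43.]
[185. 293.] 1308 [ 0.768 -0.214  0.008] [ 0.838 -0.143  0.102] [151. 131. 115.]
side0
[259. 214.] 3200 [0.436 0.067 0.008] [0.618 0.296 0.197] [137. 128. 130.]
[178. 189.] 413 [0.25  0.368 0.008] [0.438 0.599 0.032] [197. 158. 115.]
[350. 229.] 710 [ 0.71  -0.074  0.008] [0.792 0.007 0.099] [149. 144. 140.]
[388. 253.] 762 [ 0.758 -0.218  0.008] [ 0.826 -0.144  0.105] [163.5 148.  138. ]
[301. 284.] 510 [ 0.394 -0.232  0.008] [ 0.644 -0.042  0.024] [167.5 135.   97. ]
[350. 306.] 712 [ 0.52  -0.344  0.008] [ 0.661 -0.265  0.085] [93. 93. 75.]
[508. 310.] 487 [ 0.804 -0.6    0.047] [ 0.91  -0.555  0.205] [ 78. 107. 161.]
[370. 336.] 182 [ 0.559 -0.434  0.008] [ 0.609 -0.388  0.039] [79. 78. 74.]
[238. 338.] 114 [ 0.252 -0.28   0.008] [ 0.272 -0.258  0.056] [160.  29.  25.]
[395. 340.] 114 [ 0.611 -0.467  0.008] [ 0.634 -0.444  0.056] [148.  112.5  80. ]
[320. 359.] 889 [ 0.344 -0.448  0.008] [ 0.489 -0.383  0.082] [103.  49. 118.]
[260. 352.] 219 [ 0.277 -0.347  0.008] [ 0.319 -0.298  0.041] [174.  27.  24.]
```

View pics/crop1.png

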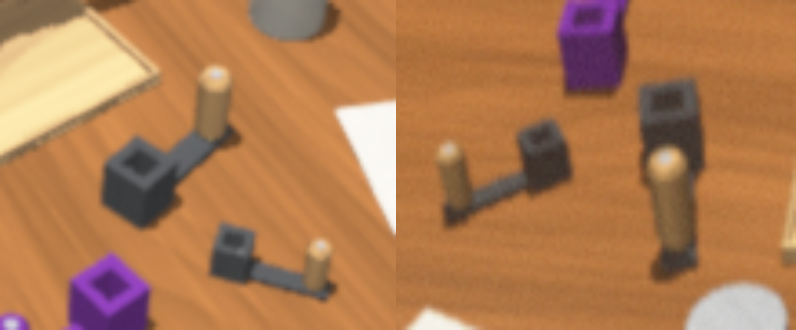

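The crop confirms it: the large dark crank, hub with a through socket and handle up. Now a coarse fit of the crank, shaft and tray.

```bash
python3 - <<'E'
from h import *
for f in ('scene0','side0'):
    p,W=cloud(f); X,Y,Z=W[...,0],W[...,1],W[...,2]
    def q(n,m):
        w=W[m]; 
        if len(w)<5: print(n,len(w));return
        r=cv2.minAreaRect((w[:,:2]*1000).astype(np.float32)); print(f,n,len(w),np.round(w.mean(0),4),'rect',np.round(r[0],1),np.round(r[1],1),round(r[2],1))
    c=(X>.51)&(X<.68)&(Y>-.36)&(Y<-.25)
    q('hubtop',c&(Z>.046)&(Z<.054)&(X<.59)); q('hub all',c&(Z>.008)&(X<.58)); q('knob',c&(Z>.03)&(X>.60)); q('knobtop',c&(Z>.076)&(X>.6)); q('all',c&(Z>.006)); 
    s=(X>.45)&(X<.61)&(Y>.06)&(Y<.3)
    q('shaft',s&(Z>.168)); q('shafttop',s&(Z>.192)); q('head',s&(Z>.148)&(Z<.162));q('press',s&(Z>.008))
    t=(X>.38)&(X<.66)&(Y>-.25)&(Y<-.03)
    q('tray',t&(Z>.009)&(Z<.03)); q('trayfloor',t&(Z>.003)&(Z<.03))
E
```

```text
scene0 hubtop 125 [ 0.5541 -0.3135  0.0487] rect [ 553.8 -313.9] [46.9 41.9] 18.8
scene0 hub all 288 [ 0.56   -0.3096  0.0394] rect [ 556.7 -312.5] [53.1 42.6] 20.0
scene0 knob 206 [ 0.6546 -0.2769  0.0597] rect [ 649.9 -279.9] [31.1 26.7] 69.7
scene0 knobtop 44 [ 0.6491 -0.2793  0.078 ] rect [ 649.1 -279.2] [25.7 20.5] 70.1
scene0 all 607 [ 0.6076 -0.2935  0.0421] rect [ 600.6 -297.6] [145.6  44. ] 19.4
scene0 shaft 182 [0.5384 0.1347 0.3548] rect [532.  128.8] [136.6 154.7] 89.8
scene0 shafttop 95 [0.5367 0.0902 0.5142] rect [531.9 126.1] [131.3 154.7] 89.8
scene0 head 879 [0.5425 0.1832 0.1548] rect [536.5 183.6] [219.6  56.5] 89.7
scene0 press 4833 [0.5596 0.1798 0.0997] rect [530.4 177.5] [234.1 159.4] 89.8
scene0 tray 421 [ 0.5344 -0.1377  0.0127] rect [ 524.3 -137.5] [235.8 160.4] 7.9
scene0 trayfloor 2164 [ 0.5281 -0.1389  0.0062] rect [ 515. -123.] [250.7 191.8] 7.2
side0 hubtop 151 [ 0.5487 -0.3152  0.0493] rect [ 549.1 -314.3] [48.1 46.4] 20.7
side0 hub all 425 [ 0.5455 -0.3191  0.036 ] rect [ 548.2 -313.6] [49.7 49.6] 19.0
side0 knob 169 [ 0.6381 -0.2855  0.0611] rect [ 640.7 -282. ] [28.1 27.2] 37.5
side0 knobtop 39 [ 0.6421 -0.2813  0.0789] rect [ 642.4 -282.5] [20.4 26.8] 16.0
side0 all 751 [ 0.5817 -0.3062  0.0368] rect [ 592.  -305.1] [ 89.1 142.6] 84.6
side0 shaft 80 [0.5281 0.1751 0.2004] rect [538.3 121.4] [ 48.3 146.6] 19.4
side0 shafttop 20 [0.5313 0.164  0.2623] rect [537.  118.3] [ 47.6 143.6] 21.5
side0 head 490 [0.5243 0.169  0.1552] rect [528.6 183. ] [225.1  57.2] 88.4
side0 press 2943 [0.516  0.1476 0.0839] rect [529.9 178.2] [235.8 159.7] 89.9
side0 tray 503 [ 0.5179 -0.1405  0.0128] rect [ 518.4 -137.4] [233.7 166.2] 8.2
side0 trayfloor 2333 [ 0.5163 -0.1383  0.0069] rect [ 519.2 -138.8] [277.  218.1] 0.6
```

```bash
python3 - <<'E'
from h import *
M=robot.camera_model('wrist'); print(M['K'].round(1)); print(M['world_from_camera'].round(3))
z=np.load('pics/scene0.npz')
def up(f,u,v,w,h,n):
    a=cv2.imread(f'pics/{f}.png')[v:v+h,u:u+w]; cv2.imwrite(n,cv2.resize(a,(600,int(600*h/w)),interpolation=cv2.INTER_CUBIC))
up('scene0',295,180,100,100,'pics/pressc.png')
E
```

```text
[[294.8   0.  275.2]
 [  0.  294.8 213.2]
 [  0.    0.    1. ]]
[[ 1.     0.001 -0.002  0.624]
 [ 0.    -0.97  -0.244  0.068]
 [-0.002  0.244 -0.97   0.384]
 [ 0.     0.     0.     1.   ]]
```

View pics/pressc.png

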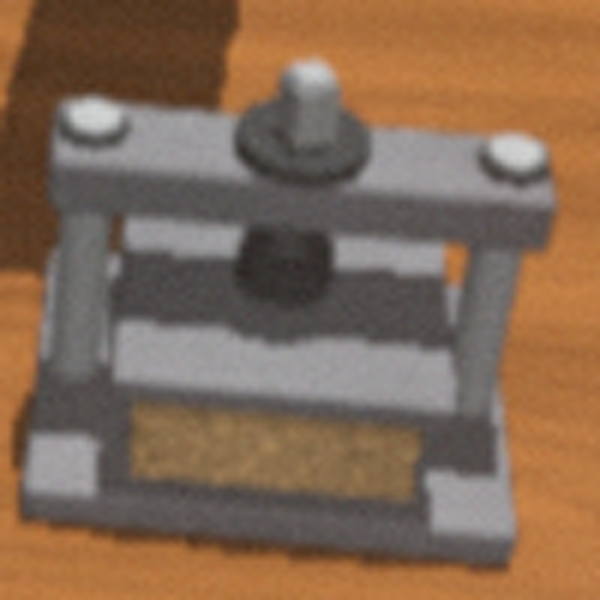

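Call:
drive_tool([
  {"tx":-1.5,"ty":1.9,"tz":0.6},
  {"tx":-1.5,"ty":1.9,"tz":0.6},
  {"tx":-1.5,"ty":1.9,"tz":0.6},
  {"tx":-1.5,"ty":1.9,"tz":0.6},
  {"tx":-1.5,"ty":1.9,"tz":0.6},
  {"tx":-1.5,"ty":1.9,"tz":0.6},
  {"tx":0},
  {"tx":0},
  {"tx":0},
])

```text
invalid input at $.commands[0]: expected keys tx, ty, tz, wx, wy, wz, grip
```

```bash
python3 - <<'E'
from h import *
st(); shot('wrist','w1')
p,W=cloud('w1'); X,Y,Z=W[...,0],W[...,1],W[...,2]
def q(n,m):
    w=W[m]; v,u=np.where(m)
    if len(w)<5: print(n,len(w));return
    r=cv2.minAreaRect((w[:,:2]*1000).astype(np.float32)); print(n,len(w),np.round(np.median(w,0),4),'rect',np.round(r[0],1),np.round(r[1],1),round(r[2],1),u.min(),u.max(),v.min(),v.max())
s=(abs(X-.533)<.03)&(abs(Y-.183)<.03)
for a,b in((.170,.188),(.188,.193),(.193,.2),(.17,.2)): q((a,b),s&(Z>a)&(Z<b))
q('collar',(abs(X-.533)<.04)&(abs(Y-.183)<.04)&(Z>.1605)&(Z<.166))
q('head',(abs(X-.533)<.05)&(abs(Y-.183)<.13)&(Z>.151)&(Z<.158))
E
```

```text
{'time_s': 0.15, 'q': [-0.0024, 0.3535, 1.634, -0.0, 1.1552, -0.0024], 'ee_pos': [0.6246, -0.0, 0.214], 'eef_rot': [-2.2209, -2.2209, 0.0012], 'ft_force': [0.3782, 0.277, 0.3312], 'torque': [0.0412, 0.0218, -0.0145], 'gripper_width': 0.0913}
(0.17, 0.188) 0
(0.188, 0.193) 0
(0.193, 0.2) 0
(0.17, 0.2) 0
collar 149 [0.5328 0.1558 0.1623] rect [532.6 155.5] [24.6  3.6] 0.8 118 156 0 5
head 7046 [0.5347 0.127  0.1546] rect [532.  117.7] [86.8 49.6] 89.8 106 185 0 131
```

View pics/w1.png

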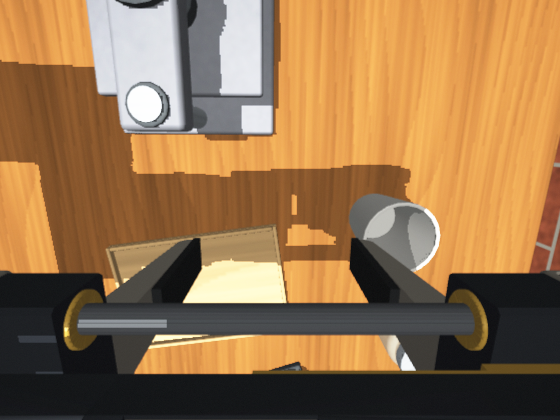

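All keys are required in each row; nothing moved. Same view as before.

Call:
drive_tool([
  {"tx":-1.5,"ty":1.9,"tz":0.6,"wx":0,"wy":0,"wz":0,"grip":1},
  {"tx":-1.5,"ty":1.9,"tz":0.6,"wx":0,"wy":0,"wz":0,"grip":1},
  {"tx":-1.5,"ty":1.9,"tz":0.6,"wx":0,"wy":0,"wz":0,"grip":1},
  {"tx":-1.5,"ty":1.9,"tz":0.6,"wx":0,"wy":0,"wz":0,"grip":1},
  {"tx":-1.5,"ty":1.9,"tz":0.6,"wx":0,"wy":0,"wz":0,"grip":1},
  {"tx":-1.5,"ty":1.9,"tz":0.6,"wx":0,"wy":0,"wz":0,"grip":1},
  {"tx":0,"ty":0,"tz":0,"wx":0,"wy":0,"wz":0,"grip":1},
  {"tx":0,"ty":0,"tz":0,"wx":0,"wy":0,"wz":0,"grip":1},
  {"tx":0,"ty":0,"tz":0,"wx":0,"wy":0,"wz":0,"grip":1},
])

```text
time_s: 0.95
ee_pos: [0.5353, 0.1138, 0.2505]
eef_rot: [2.221, 2.222, 0.0]
ft_force: [-0.6, -0.5, 0.2]
gripper_width: 0.0922
```

```bash
cat >> h.py <<'E'
def mkq(W):
  def q(n,m):
    w=W[m]; v,u=np.where(m)
    if len(w)<5: print(n,len(w));return
    r=cv2.minAreaRect((w[:,:2]*1000).astype(np.float32)); print(n,len(w),np.round(np.median(w,0),4),'rect',np.round(r[0],1),np.round(r[1],1),round(r[2],1),u.min(),u.max(),v.min(),v.max())
  return q
E
python3 - <<'E'
from h import *
st(); shot('wrist','w2')
p,W=cloud('w2'); X,Y,Z=W[...,0],W[...,1],W[...,2]
q=mkq(W)
s=(abs(X-.533)<.03)&(abs(Y-.183)<.03)
for a,b in((.170,.188),(.188,.193),(.193,.2),(.17,.2)): q((a,b),s&(Z>a)&(Z<b))
q('collar',(abs(X-.533)<.04)&(abs(Y-.183)<.04)&(Z>.1605)&(Z<.166))
q('head',(abs(X-.533)<.05)&(abs(Y-.183)<.13)&(Z>.151)&(Z<.158))
E
```

```text
{'time_s': 0.95, 'q': [0.2069, 0.1979, 1.7608, -0.0004, 1.1827, 0.2066], 'ee_pos': [0.5353, 0.1138, 0.2505], 'eef_rot': [2.2206, 2.2217, 0.0], 'ft_force': [-0.5587, -0.5402, 0.2103], 'torque': [-0.0284, -0.0565, -0.0421], 'gripper_width': 0.0922}
(0.17, 0.188) 0
(0.188, 0.193) 208 [0.532  0.1843 0.1912] rect [531.8 184.4] [19.9 20. ] 24.5 255 288 118 153
(0.193, 0.2) 513 [0.532  0.1843 0.1945] rect [531.9 184.5] [17.1 17.3] 23.0 257 285 121 150
(0.17, 0.2) 721 [0.532  0.1843 0.1942] rect [531.8 184.4] [19.9 20. ] 24.5 255 288 118 153
collar 3258 [0.5321 0.1854 0.1627] rect [531.8 184.4] [59.  58.8] 45.9 237 307 99 171
head 8437 [0.5323 0.2204 0.1545] rect [531.8 182.5] [213.3  49.5] 89.6 242 304 0 252
```

View pics/w2.png

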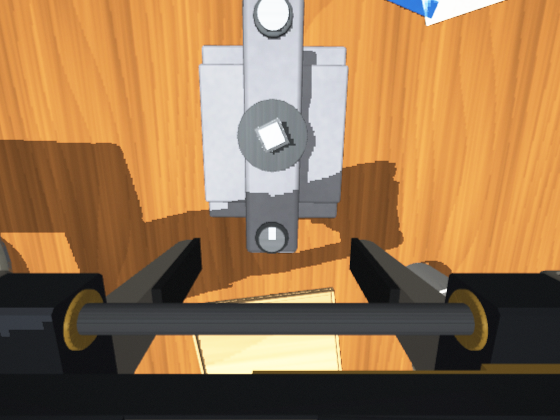

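Call:
drive_tool([
  {"tx":0.6,"ty":-2.5,"tz":0,"wx":0,"wy":0,"wz":0.12,"grip":1},
  {"tx":0.6,"ty":-2.5,"tz":0,"wx":0,"wy":0,"wz":0.12,"grip":1},
  {"tx":0.6,"ty":-2.5,"tz":0,"wx":0,"wy":0,"wz":0.12,"grip":1},
  {"tx":0.6,"ty":-2.5,"tz":0,"wx":0,"wy":0,"wz":0.12,"grip":1},
  {"tx":0.6,"ty":-2.5,"tz":0,"wx":0,"wy":0,"wz":0.12,"grip":1},
  {"tx":0.6,"ty":-2.5,"tz":0,"wx":0,"wy":0,"wz":0.12,"grip":1},
  {"tx":0.6,"ty":-2.5,"tz":0,"wx":0,"wy":0,"wz":0.12,"grip":1},
  {"tx":0.6,"ty":-2.5,"tz":0,"wx":0,"wy":0,"wz":0.12,"grip":1},
  {"tx":0.6,"ty":-2.5,"tz":0,"wx":0,"wy":0,"wz":0.12,"grip":1},
  {"tx":0.6,"ty":-2.5,"tz":0,"wx":0,"wy":0,"wz":0.12,"grip":1},
  {"tx":0.6,"ty":-2.5,"tz":0,"wx":0,"wy":0,"wz":0.12,"grip":1},
  {"tx":0.6,"ty":-2.5,"tz":0,"wx":0,"wy":0,"wz":0.12,"grip":1},
])

```text
time_s: 2.0
ee_pos: [0.607, -0.1886, 0.2498]
eef_rot: [-0.198, -3.135, -0.0]
ft_force: [0.3, -1.1, 0.6]
gripper_width: 0.0918
```

Call:
drive_tool([
  {"tx":0.6,"ty":-2.5,"tz":0,"wx":0,"wy":0,"wz":0.12,"grip":1},
  {"tx":0.6,"ty":-2.5,"tz":0,"wx":0,"wy":0,"wz":0.12,"grip":1},
  {"tx":0.6,"ty":-2.5,"tz":0,"wx":0,"wy":0,"wz":0.12,"grip":1},
  {"tx":0.6,"ty":-2.5,"tz":0,"wx":0,"wy":0,"wz":0.11,"grip":1},
  {"tx":0,"ty":0,"tz":0,"wx":0,"wy":0,"wz":0,"grip":1},
  {"tx":0,"ty":0,"tz":0,"wx":0,"wy":0,"wz":0,"grip":1},
  {"tx":0,"ty":0,"tz":0,"wx":0,"wy":0,"wz":0,"grip":1},
])

```text
time_s: 2.58
ee_pos: [0.6305, -0.2863, 0.2498]
eef_rot: [0.525, -3.096, -0.002]
ft_force: [-0.0, -0.8, 0.0]
gripper_width: 0.092
```

```bash
python3 - <<'E'
from h import *
st(); shot('wrist','w3')
p,W=cloud('w3'); X,Y,Z=W[...,0],W[...,1],W[...,2]
q=mkq(W)
s=(X>.5)&(X<.69)&(Y>-.36)&(Y<-.24)
q('hubtop',s&(X<.6)&(Z>.046)&(Z<.053));q('hub',s&(X<.58)&(Z>.015)&(Z<.053))
q('knobtop',s&(X>.6)&(Z>.076)&(Z<.085));q('knob',s&(X>.6)&(Z>.03)&(Z<.085));q('all',s&(Z>.005)&(Z<.09));q('bench',s&(Z<.005)&(Z>-.01))
E
```

```text
{'time_s': 2.5833, 'q': [-0.4285, 0.4313, 1.4372, 0.0003, 1.2745, -2.3353], 'ee_pos': [0.6305, -0.2863, 0.2498], 'eef_rot': [0.5249, -3.0964, -0.0016], 'ft_force': [-0.0487, -0.7511, 0.0243], 'torque': [0.1332, -0.0672, -0.0332], 'gripper_width': 0.092}
hubtop 1020 [ 0.55   -0.3132  0.0497] rect [ 550.9 -313.7] [44.1 43.8] 19.9 257 293 107 145
hub 1094 [ 0.5491 -0.3137  0.0496] rect [ 550.9 -313.7] [44.1 43.8] 19.9 257 293 107 145
knobtop 326 [ 0.6441 -0.2797  0.0789] rect [ 644.6 -279.7] [23.7 23.8] 51.1 266 286 202 222
knob 546 [ 0.6407 -0.2808  0.0779] rect [ 643.9 -279.7] [27.5 27.9] 65.2 265 287 194 223
all 2566 [ 0.5852 -0.2973  0.049 ] rect [ 594.3 -298. ] [136.4  43.8] 19.9 257 293 107 223
bench 9127 [ 5.880e-01 -3.061e-01 -3.000e-04] rect [ 595. -300.] [120. 190.] 90.0 214 338 78 235
```

View pics/w3.png

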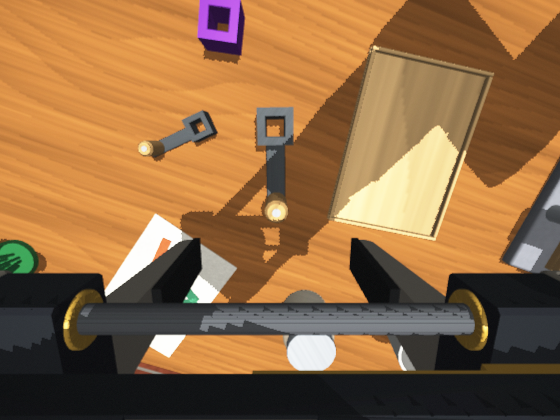

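Call:
drive_tool([
  {"tx":-2,"ty":-0.7,"tz":-2,"wx":0,"wy":0,"wz":0.012,"grip":0.4},
  {"tx":-2,"ty":-0.7,"tz":-2,"wx":0,"wy":0,"wz":0,"grip":0.4},
  {"tx":-2,"ty":-0.7,"tz":-2,"wx":0,"wy":0,"wz":0,"grip":0.4},
  {"tx":-2,"ty":-0.65,"tz":-2,"wx":0,"wy":0,"wz":0,"grip":0.4},
  {"tx":0,"ty":0,"tz":-2,"wx":0,"wy":0,"wz":0,"grip":0.4},
  {"tx":0,"ty":0,"tz":-2,"wx":0,"wy":0,"wz":0,"grip":0.4},
  {"tx":0,"ty":0,"tz":-2,"wx":0,"wy":0,"wz":0,"grip":0.4},
  {"tx":0,"ty":0,"tz":-2,"wx":0,"wy":0,"wz":0,"grip":0.4},
  {"tx":0,"ty":0,"tz":-2,"wx":0,"wy":0,"wz":0,"grip":0.4},
  {"tx":0,"ty":0,"tz":0,"wx":0,"wy":0,"wz":0,"grip":0.4},
  {"tx":0,"ty":0,"tz":0,"wx":0,"wy":0,"wz":0,"grip":0.4},
  {"tx":0,"ty":0,"tz":0,"wx":0,"wy":0,"wz":0,"grip":0.4},
])

```text
time_s: 3.63
ee_pos: [0.5517, -0.3133, 0.0718]
eef_rot: [-0.549, 3.092, -0.001]
ft_force: [0.4, -0.7, -0.6]
gripper_width: 0.0646
```

```bash
python3 - <<'E'
from h import *
st(); shot('wrist','w4')
E
```

```text
{'time_s': 3.6333, 'q': [-0.5189, 0.5248, 1.7209, 0.0, 0.8948, -2.441], 'ee_pos': [0.5517, -0.3133, 0.0718], 'eef_rot': [-0.5489, 3.0924, -0.0012], 'ft_force': [0.4136, -0.7272, -0.5664], 'torque': [0.1132, -0.0932, 0.0192], 'gripper_width': 0.0646}
```

View pics/w4.png

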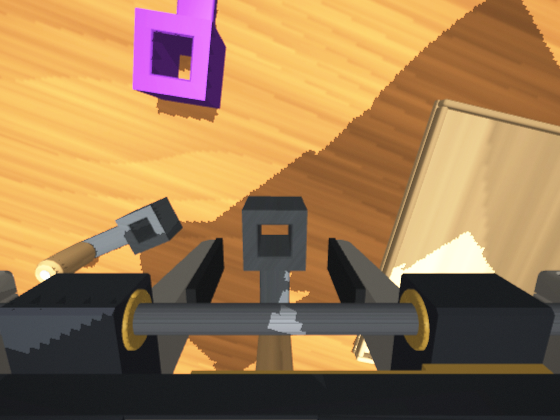

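The hub (275,232) is centred between the fingers, clear of the small crank and the tray. Descend and grip.

Call:
drive_tool([
  {"tx":-0.08,"ty":0,"tz":-1.5,"wx":0,"wy":0,"wz":0,"grip":0.4},
  {"tx":0,"ty":0,"tz":-1.5,"wx":0,"wy":0,"wz":0,"grip":0.4},
  {"tx":0,"ty":0,"tz":-1.5,"wx":0,"wy":0,"wz":0,"grip":0.4},
  {"tx":0,"ty":0,"tz":-0.9,"wx":0,"wy":0,"wz":0,"grip":0.4},
  {"tx":0,"ty":0,"tz":0,"wx":0,"wy":0,"wz":0,"grip":0.4},
  {"tx":0,"ty":0,"tz":0,"wx":0,"wy":0,"wz":0,"grip":-0.2},
  {"tx":0,"ty":0,"tz":0,"wx":0,"wy":0,"wz":0,"grip":-0.6},
  {"tx":0,"ty":0,"tz":0,"wx":0,"wy":0,"wz":0,"grip":-1},
  {"tx":0,"ty":0,"tz":0,"wx":0,"wy":0,"wz":0,"grip":-1},
  {"tx":0,"ty":0,"tz":0,"wx":0,"wy":0,"wz":0,"grip":-1},
  {"tx":0,"ty":0,"tz":0,"wx":0,"wy":0,"wz":0,"grip":-1},
], force=60)

```text
time_s: 4.6
ee_pos: [0.551, -0.314, 0.0177]
eef_rot: [-0.549, 3.092, -0.002]
ft_force: [-0.6, -0.4, 5.9]
gripper_width: 0.0438
```

```bash
python3 -c "
from h import *
st()"
```

```text
{'time_s': 4.6, 'q': [-0.5203, 0.5979, 1.744, -0.0001, 0.7979, -2.4423], 'ee_pos': [0.551, -0.314, 0.0177], 'eef_rot': [-0.5485, 3.0919, -0.0019], 'ft_force': [-0.5905, -0.3978, 5.9312], 'torque': [0.1691, 0.0396, 0.0609], 'gripper_width': 0.0438}
```

Call:
drive_tool([
  {"tx":0,"ty":0,"tz":0.8,"wx":0,"wy":0,"wz":0,"grip":-1},
  {"tx":0,"ty":0,"tz":1.6,"wx":0,"wy":0,"wz":0,"grip":-1},
  {"tx":0,"ty":0,"tz":2.4,"wx":0,"wy":0,"wz":0,"grip":-1},
  {"tx":0,"ty":0,"tz":2.4,"wx":0,"wy":0,"wz":0,"grip":-1},
  {"tx":0,"ty":0,"tz":2.4,"wx":0,"wy":0,"wz":0,"grip":-1},
  {"tx":0,"ty":0,"tz":2.4,"wx":0,"wy":0,"wz":0,"grip":-1},
  {"tx":0,"ty":0,"tz":2.4,"wx":0,"wy":0,"wz":0,"grip":-1},
  {"tx":0,"ty":0,"tz":2.4,"wx":0,"wy":0,"wz":0,"grip":-1},
  {"tx":0,"ty":0,"tz":2.4,"wx":0,"wy":0,"wz":0,"grip":-1},
  {"tx":0,"ty":0,"tz":2.4,"wx":0,"wy":0,"wz":0,"grip":-1},
  {"tx":0,"ty":0,"tz":1.6,"wx":0,"wy":0,"wz":0,"grip":-1},
  {"tx":0,"ty":0,"tz":0.8,"wx":0,"wy":0,"wz":0,"grip":-1},
])

```text
time_s: 5.6
ee_pos: [0.5504, -0.3136, 0.2589]
eef_rot: [-0.549, 3.092, -0.002]
ft_force: [0.7, -0.5, -5.0]
gripper_width: 0.0438
```

Call:
drive_tool([
  {"tx":0,"ty":0,"tz":0,"wx":0,"wy":0,"wz":0,"grip":-1},
  {"tx":0,"ty":0,"tz":0,"wx":0,"wy":0,"wz":0,"grip":-1},
])

```text
time_s: 5.77
ee_pos: [0.5496, -0.3132, 0.2558]
eef_rot: [0.549, -3.092, -0.001]
ft_force: [0.0, 0.8, -5.5]
gripper_width: 0.0437
```

```bash
python3 - <<'E'
from h import *
st(); shot('wrist','w5');shot('side','s5')
p,W=cloud('w5'); X,Y,Z=W[...,0],W[...,1],W[...,2]
q=mkq(W)
s=(X>.5)&(X<.6)&(Y>-.36)&(Y<-.24)
q('hubtop',s&(Z>.27)&(Z<.31))
w=W[s&(Z>.27)&(Z<.31)]; 
A=np.c_[w[:,:2]-w[:,:2].mean(0),np.ones(len(w))]; print(np.linalg.lstsq(A,w[:,2],rcond=None)[0])
a=cv2.imread('pics/s5.png')[130:360,240:440];cv2.imwrite('pics/s5c.png',cv2.resize(a,(600,690)[::1]) if 0 else cv2.resize(a,(520,598)))
E
```

```text
{'time_s': 5.7667, 'q': [-0.5203, 0.331, 1.5711, -0.0, 1.2407, -2.4422], 'ee_pos': [0.5496, -0.3132, 0.2558], 'eef_rot': [0.5486, -3.0924, -0.0012], 'ft_force': [0.0204, 0.7605, -5.4861], 'torque': [0.1091, 0.1189, -0.0233], 'gripper_width': 0.0437}
hubtop 7788 [ 0.5416 -0.315   0.2876] rect [ 545.6 -314.2] [36.8 76.4] 20.2 187 364 227 302
[-0.03734796 -0.01376226  0.28807241]
```

View pics/w5.png

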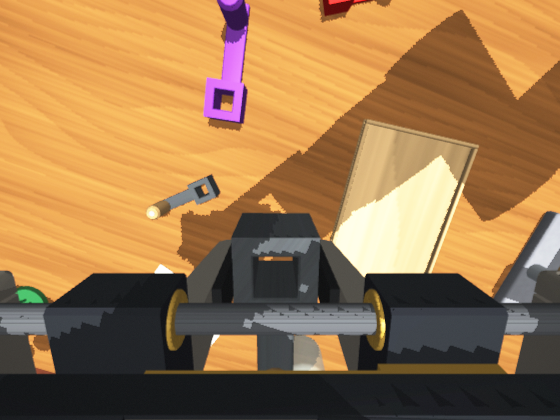

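View pics/s5c.png

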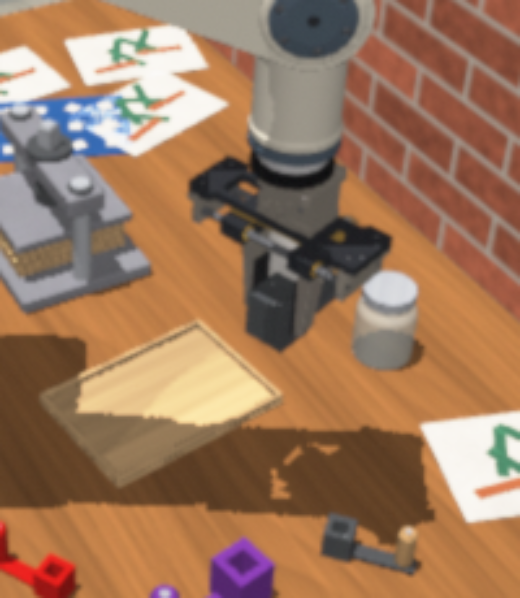

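Call:
drive_tool([
  {"tx":0,"ty":1.0,"tz":0,"wx":0,"wy":0,"wz":0,"grip":-1},
  {"tx":-0.08,"ty":2.2,"tz":0,"wx":0,"wy":0,"wz":0.003,"grip":-1},
  {"tx":-0.08,"ty":2.2,"tz":0,"wx":0,"wy":0,"wz":0.003,"grip":-1},
  {"tx":-0.08,"ty":2.2,"tz":0,"wx":0,"wy":0,"wz":0.003,"grip":-1},
  {"tx":-0.08,"ty":2.2,"tz":0,"wx":0,"wy":0,"wz":0.003,"grip":-1},
  {"tx":-0.08,"ty":2.2,"tz":0,"wx":0,"wy":0,"wz":0.003,"grip":-1},
  {"tx":-0.08,"ty":2.2,"tz":0,"wx":0,"wy":0,"wz":0.003,"grip":-1},
  {"tx":-0.08,"ty":2.2,"tz":0,"wx":0,"wy":0,"wz":0.003,"grip":-1},
  {"tx":-0.08,"ty":2.2,"tz":0,"wx":0,"wy":0,"wz":0.003,"grip":-1},
  {"tx":-0.08,"ty":2.2,"tz":0,"wx":0,"wy":0,"wz":0.003,"grip":-1},
  {"tx":-0.08,"ty":2.2,"tz":0,"wx":0,"wy":0,"wz":0.003,"grip":-1},
  {"tx":-0.08,"ty":2.2,"tz":0,"wx":0,"wy":0,"wz":0.003,"grip":-1},
])

```text
time_s: 6.87
ee_pos: [0.5404, -0.0597, 0.2556]
eef_rot: [0.6, -3.082, -0.001]
ft_force: [-0.8, -0.2, -5.3]
gripper_width: 0.0437
```

Call:
drive_tool([
  {"tx":-0.08,"ty":2.2,"tz":0,"wx":0,"wy":0,"wz":0.003,"grip":-1},
  {"tx":-0.08,"ty":2.2,"tz":0,"wx":0,"wy":0,"wz":0.003,"grip":-1},
  {"tx":-0.08,"ty":2.2,"tz":0,"wx":0,"wy":0,"wz":0.003,"grip":-1},
  {"tx":-0.08,"ty":2.2,"tz":0,"wx":0,"wy":0,"wz":0.003,"grip":-1},
  {"tx":-0.08,"ty":2.2,"tz":0,"wx":0,"wy":0,"wz":0.003,"grip":-1},
  {"tx":-0.08,"ty":2.2,"tz":0,"wx":0,"wy":0,"wz":0.003,"grip":-1},
  {"tx":-0.08,"ty":2.2,"tz":0,"wx":0,"wy":0,"wz":0.003,"grip":-1},
  {"tx":-0.08,"ty":2.2,"tz":0,"wx":0,"wy":0,"wz":0.003,"grip":-1},
  {"tx":-0.08,"ty":2.2,"tz":0,"wx":0,"wy":0,"wz":0.003,"grip":-1},
  {"tx":-0.08,"ty":2.2,"tz":0,"wx":0,"wy":0,"wz":0.003,"grip":-1},
  {"tx":0,"ty":1.6,"tz":0,"wx":0,"wy":0,"wz":0,"grip":-1},
  {"tx":0,"ty":1.0,"tz":0,"wx":0,"wy":0,"wz":0,"grip":-1},
])

```text
time_s: 7.87
ee_pos: [0.5323, 0.1865, 0.2556]
eef_rot: [0.648, -3.072, -0.001]
ft_force: [0.5, 0.7, -5.8]
gripper_width: 0.0436
```

Call:
drive_tool([
  {"tx":0,"ty":0,"tz":0,"wx":0,"wy":0,"wz":0,"grip":-1},
  {"tx":0,"ty":0,"tz":0,"wx":0,"wy":0,"wz":0,"grip":-1},
  {"tx":0,"ty":0,"tz":0,"wx":0,"wy":0,"wz":0,"grip":-1},
])

```text
time_s: 8.12
ee_pos: [0.533, 0.1839, 0.2562]
eef_rot: [0.646, -3.074, 0.001]
ft_force: [0.0, 0.1, -5.1]
gripper_width: 0.0437
```

```bash
python3 - <<'E'
from h import *
st(); shot('wrist','w6');shot('side','s6');shot('scene','c6')
a=cv2.imread('pics/s6.png')[110:290,180:360];b=cv2.imread('pics/c6.png')[130:290,260:420]
cv2.imwrite('pics/both6.png',np.hstack([cv2.resize(a,(400,400)),cv2.resize(b,(400,400))]))
p,W=cloud('w6'); X,Y,Z=W[...,0],W[...,1],W[...,2]
q=mkq(W); v,u=np.mgrid[:420,:560]
m=(u>240)&(u<312)&(v>210)&(v<300)&(Z>.27)&(Z<.31)
q('top',m); w=W[m]; A=np.c_[w[:,:2]-w[:,:2].mean(0),np.ones(len(w))]; print(np.linalg.lstsq(A,w[:,2],rcond=None)[0], Z[m].min(),Z[m].max())
E
```

```text
{'time_s': 8.1167, 'q': [0.3298, 0.2205, 1.7191, -0.0004, 1.2029, -1.655], 'ee_pos': [0.533, 0.1839, 0.2562], 'eef_rot': [0.6457, -3.0735, 0.0007], 'ft_force': [0.0481, 0.1479, -5.1319], 'torque': [0.052, 0.0717, 0.0003], 'gripper_width': 0.0437}
top 4097 [0.5223 0.1816 0.2875] rect [528.3 182.6] [35.1 38.6] 23.4 241 311 227 299
[-0.04708327 -0.01371878  0.28460159] 0.2700079519816553 0.2900819187804331
```

View pics/w6.png

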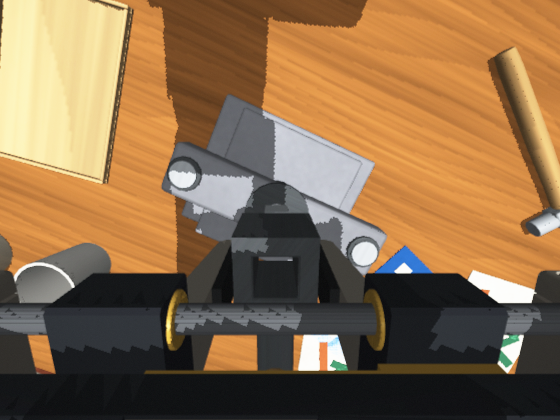

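View pics/both6.png

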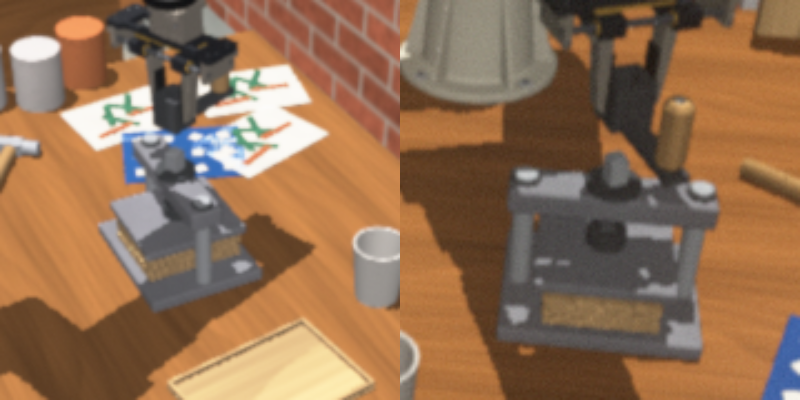

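```bash
python3 - <<'E'
from h import *
p,W=cloud('w6'); X,Y,Z=W[...,0],W[...,1],W[...,2]
q=mkq(W); v,u=np.mgrid[:420,:560]
for th in (.284,.2855):
    m=(u>237)&(u<316)&(v>236)&(v<300)&(Z>th)&(Z<.295)
    q('top',m); w=W[m]; c=np.cos(.41);s=np.sin(.41)
    d=w[:,:2]-[.533,.1839]; a=d@[c,s]; b=d@[-s,c]
    print(a.min(),a.max(),b.min(),b.max()); A=np.c_[a,b,np.ones(len(w))]; print(np.linalg.lstsq(A,w[:,2],rcond=None)[0])
    for lo in np.arange(-.024,.02,.004): k=(a>lo)&(a<lo+.004); print(round(lo,3),k.sum(),np.median(w[k,2]).round(4) if k.any() else 0)
E
```

```text
top 3222 [0.5231 0.1808 0.288 ] rect [528.4 182.8] [35.  40.2] 24.4 238 315 237 299
-0.022494758802682983 0.012654858722795929 -0.01900837491471625 0.021202989537462507
[-0.02408957  0.00285703  0.28766539]
-0.024 350 0.288
-0.02 598 0.2881
-0.016 569 0.2881
-0.012 273 0.2879
-0.008 244 0.2879
-0.004 249 0.288
0.0 246 0.288
0.004 236 0.288
0.008 371 0.2877
0.012 86 0.2864
0.016 0 0
top 3131 [0.5227 0.1802 0.288 ] rect [528.4 182.8] [35.  40.2] 24.4 238 315 237 299
-0.022494758802682983 0.012654858722795929 -0.01900837491471625 0.021202989537462507
[-0.01191014  0.00240776  0.28784247]
-0.024 349 0.288
-0.02 598 0.2881
-0.016 569 0.2881
-0.012 268 0.2879
-0.008 241 0.2879
-0.004 249 0.288
0.0 246 0.288
0.004 235 0.288
0.008 319 0.2878
0.012 57 0.287
0.016 0 0
```

Crank held level (side crop: hub at (172,105), shaft below), yaw 23.7° matches the shaft. Correct laterally and lower.

Call:
drive_tool([
  {"tx":-0.06,"ty":0.07,"tz":-1,"wx":0,"wy":0,"wz":0,"grip":-1},
  {"tx":0,"ty":0,"tz":-1,"wx":0,"wy":0,"wz":0,"grip":-1},
  {"tx":0,"ty":0,"tz":-1,"wx":0,"wy":0,"wz":0,"grip":-1},
  {"tx":0,"ty":0,"tz":-0.6,"wx":0,"wy":0,"wz":0,"grip":-1},
  {"tx":0,"ty":0,"tz":0,"wx":0,"wy":0,"wz":0,"grip":-1},
  {"tx":0,"ty":0,"tz":0,"wx":0,"wy":0,"wz":0,"grip":-1},
])

```text
time_s: 8.77
ee_pos: [0.5324, 0.185, 0.2198]
eef_rot: [0.646, -3.073, 0.0]
ft_force: [0.5, 0.0, -4.9]
gripper_width: 0.0438
```

Call:
drive_tool([
  {"tx":0,"ty":0,"tz":-0.3,"wx":0,"wy":0,"wz":0,"grip":-1},
  {"tx":0,"ty":0,"tz":-0.3,"wx":0,"wy":0,"wz":0,"grip":-1},
  {"tx":0,"ty":0,"tz":-0.3,"wx":0,"wy":0,"wz":0,"grip":-1},
  {"tx":0,"ty":0,"tz":0,"wx":0,"wy":0,"wz":0,"grip":-1},
  {"tx":0,"ty":0,"tz":0,"wx":0,"wy":0,"wz":0,"grip":-1},
])

```text
time_s: 9.18
ee_pos: [0.5327, 0.1852, 0.2115]
eef_rot: [0.646, -3.074, 0.0]
ft_force: [0.3, 0.5, -4.9]
gripper_width: 0.0434
```

Call:
drive_tool([
  {"tx":-0.05,"ty":-0.06,"tz":-0.3,"wx":0,"wy":0,"wz":0,"grip":-1},
  {"tx":0,"ty":0,"tz":-0.4,"wx":0,"wy":0,"wz":0,"grip":-1},
  {"tx":0,"ty":0,"tz":-0.4,"wx":0,"wy":0,"wz":0,"grip":-1},
  {"tx":0,"ty":0,"tz":-0.4,"wx":0,"wy":0,"wz":0,"grip":-1},
  {"tx":0,"ty":0,"tz":0,"wx":0,"wy":0,"wz":0,"grip":-1},
])

```text
time_s: 9.6
ee_pos: [0.5317, 0.1844, 0.1955]
eef_rot: [0.646, -3.073, 0.0]
ft_force: [-0.7, -0.7, -4.9]
gripper_width: 0.0434
```

Call:
drive_tool([
  {"tx":0,"ty":0,"tz":-0.4,"wx":0,"wy":0,"wz":0,"grip":-1},
  {"tx":0,"ty":0,"tz":-0.4,"wx":0,"wy":0,"wz":0,"grip":-1},
  {"tx":0,"ty":0,"tz":-0.4,"wx":0,"wy":0,"wz":0,"grip":-1},
  {"tx":0,"ty":0,"tz":-0.2,"wx":0,"wy":0,"wz":0,"grip":-1},
  {"tx":0,"ty":0,"tz":0,"wx":0,"wy":0,"wz":0,"grip":-1},
])

```text
time_s: 10.02
ee_pos: [0.5319, 0.1845, 0.1819]
eef_rot: [0.646, -3.073, 0.0]
ft_force: [-0.1, 0.2, -5.7]
gripper_width: 0.0433
```

```bash
python3 -c "
from h import *
st()"
```

```text
{'time_s': 10.0167, 'q': [0.3312, 0.2924, 1.7992, 0.0, 1.051, -1.6538], 'ee_pos': [0.5319, 0.1845, 0.1819], 'eef_rot': [0.6457, -3.0734, 0.0002], 'ft_force': [-0.1066, 0.204, -5.6773], 'torque': [0.0823, 0.1221, -0.0252], 'gripper_width': 0.0433}
```

Call:
drive_tool([
  {"tx":0,"ty":0,"tz":-0.1,"wx":0,"wy":0,"wz":0,"grip":-1},
  {"tx":0,"ty":0,"tz":-0.05,"wx":0,"wy":0,"wz":0,"grip":-1},
  {"tx":0,"ty":0,"tz":0,"wx":0,"wy":0,"wz":0,"grip":-1},
])

```text
time_s: 10.27
ee_pos: [0.5323, 0.1846, 0.1811]
eef_rot: [-0.646, 3.074, -0.0]
ft_force: [0.3, 0.1, -5.4]
gripper_width: 0.0435
```

Call:
drive_tool([
  {"tx":0,"ty":0,"tz":-0.1,"wx":0,"wy":0,"wz":0,"grip":-1},
  {"tx":0,"ty":0,"tz":0,"wx":0,"wy":0,"wz":0,"grip":-1},
  {"tx":0,"ty":0,"tz":0,"wx":0,"wy":0,"wz":0,"grip":-1},
])

```text
time_s: 10.52
ee_pos: [0.5325, 0.1847, 0.1807]
eef_rot: [-0.646, 3.074, 0.0]
ft_force: [-2.1, -0.5, 2.7]
gripper_width: 0.0434
```

Seated on the collar. Start winding clockwise.

Call:
drive_tool([
  {"tx":0,"ty":0,"tz":0,"wx":0,"wy":0,"wz":-0.06,"grip":-1},
  {"tx":0,"ty":0,"tz":0,"wx":0,"wy":0,"wz":-0.1,"grip":-1},
  {"tx":0,"ty":0,"tz":0,"wx":0,"wy":0,"wz":-0.1,"grip":-1},
  {"tx":0,"ty":0,"tz":0,"wx":0,"wy":0,"wz":-0.1,"grip":-1},
  {"tx":0,"ty":0,"tz":0,"wx":0,"wy":0,"wz":-0.1,"grip":-1},
  {"tx":0,"ty":0,"tz":0,"wx":0,"wy":0,"wz":-0.1,"grip":-1},
])

```text
time_s: 11.02
ee_pos: [0.5319, 0.1846, 0.1807]
eef_rot: [-0.235, -3.132, 0.0]
ft_force: [-5.9, -0.4, 4.9]
gripper_width: 0.0437
```

```bash
python3 -c "
from h import *
st()"
```

```text
{'time_s': 11.0167, 'q': [0.3314, 0.2934, 1.8007, 0.0001, 1.0479, -1.0894], 'ee_pos': [0.5319, 0.1846, 0.1807], 'eef_rot': [-0.2354, -3.1324, 0.0001], 'ft_force': [-5.8514, -0.3617, 4.8695], 'torque': [-0.0188, 0.7754, 0.4435], 'gripper_width': 0.0437}
```

Call:
drive_tool([
  {"tx":0,"ty":0,"tz":0,"wx":0,"wy":0,"wz":-0.12,"grip":-1},
  {"tx":0,"ty":0,"tz":0,"wx":0,"wy":0,"wz":-0.12,"grip":-1},
  {"tx":0,"ty":0,"tz":0,"wx":0,"wy":0,"wz":-0.12,"grip":-1},
  {"tx":0,"ty":0,"tz":0,"wx":0,"wy":0,"wz":-0.12,"grip":-1},
  {"tx":0,"ty":0,"tz":0,"wx":0,"wy":0,"wz":-0.12,"grip":-1},
  {"tx":0,"ty":0,"tz":0,"wx":0,"wy":0,"wz":-0.12,"grip":-1},
  {"tx":0,"ty":0,"tz":0,"wx":0,"wy":0,"wz":-0.12,"grip":-1},
  {"tx":0,"ty":0,"tz":0,"wx":0,"wy":0,"wz":-0.12,"grip":-1},
  {"tx":0,"ty":0,"tz":0,"wx":0,"wy":0,"wz":-0.12,"grip":-1},
  {"tx":0,"ty":0,"tz":0,"wx":0,"wy":0,"wz":-0.12,"grip":-1},
  {"tx":0,"ty":0,"tz":0,"wx":0,"wy":0,"wz":-0.12,"grip":-1},
  {"tx":0,"ty":0,"tz":0,"wx":0,"wy":0,"wz":-0.12,"grip":-1},
])

```text
time_s: 12.02
ee_pos: [0.5325, 0.1851, 0.1807]
eef_rot: [2.243, 2.199, 0.002]
ft_force: [-2.5, 1.7, 2.4]
gripper_width: 0.0438
```

```bash
python3 -c "
from h import *
st()
shot('scene','c7'); shot('side','s7')
a=cv2.imread('pics/s7.png')[110:290,180:360];b=cv2.imread('pics/c7.png')[130:290,260:420]
cv2.imwrite('pics/both7.png',np.hstack([cv2.resize(a,(400,400)),cv2.resize(b,(400,400))]))"
```

```text
{'time_s': 12.0167, 'q': [0.3317, 0.2937, 1.8003, 0.0005, 1.0466, 0.3514], 'ee_pos': [0.5325, 0.1851, 0.1807], 'eef_rot': [2.2434, 2.1991, 0.0018], 'ft_force': [-2.4906, 1.7108, 2.3641], 'torque': [0.1115, 0.4807, 0.5193], 'gripper_width': 0.0438}
```

View pics/both7.png

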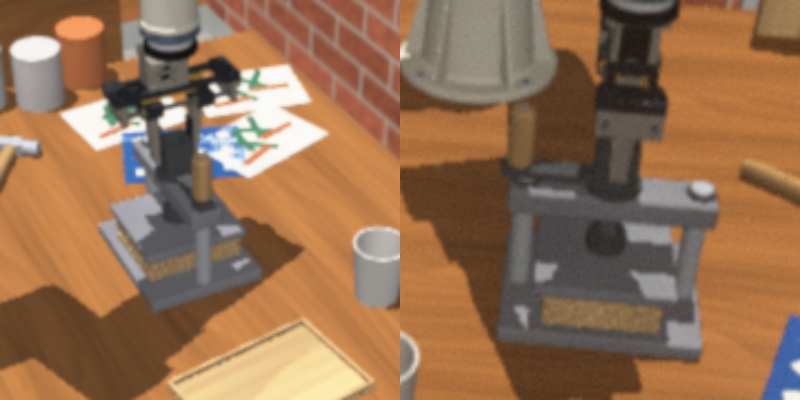

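The crank turned with the tool and sits low on the collar; the handle now points to −y. Continue.

Call:
drive_tool([
  {"tx":0,"ty":0,"tz":0,"wx":0,"wy":0,"wz":-0.12,"grip":-1},
  {"tx":0,"ty":0,"tz":0,"wx":0,"wy":0,"wz":-0.12,"grip":-1},
  {"tx":0,"ty":0,"tz":0,"wx":0,"wy":0,"wz":-0.12,"grip":-1},
  {"tx":0,"ty":0,"tz":0,"wx":0,"wy":0,"wz":-0.12,"grip":-1},
  {"tx":0,"ty":0,"tz":0,"wx":0,"wy":0,"wz":-0.12,"grip":-1},
  {"tx":0,"ty":0,"tz":0,"wx":0,"wy":0,"wz":-0.12,"grip":-1},
  {"tx":0,"ty":0,"tz":0,"wx":0,"wy":0,"wz":-0.12,"grip":-1},
  {"tx":0,"ty":0,"tz":0,"wx":0,"wy":0,"wz":-0.12,"grip":-1},
  {"tx":0,"ty":0,"tz":0,"wx":0,"wy":0,"wz":-0.12,"grip":-1},
  {"tx":0,"ty":0,"tz":0,"wx":0,"wy":0,"wz":-0.12,"grip":-1},
])

```text
time_s: 12.95
ee_pos: [0.5331, 0.1847, 0.1808]
eef_rot: [3.092, 0.555, 0.003]
ft_force: [0.2, -1.4, 2.2]
gripper_width: 0.044
```

```bash
python3 -c "
from h import *
st()"
```

```text
{'time_s': 12.95, 'q': [0.3311, 0.2939, 1.8, -0.0005, 1.0459, 1.5468], 'ee_pos': [0.5331, 0.1847, 0.1808], 'eef_rot': [3.092, 0.5554, 0.0029], 'ft_force': [0.2241, -1.3803, 2.2419], 'torque': [-0.0884, 0.2928, 0.4016], 'gripper_width': 0.044}
```

Call:
drive_tool([
  {"tx":0,"ty":0,"tz":0,"wx":0,"wy":0,"wz":-0.1,"grip":-1},
  {"tx":0,"ty":0,"tz":0,"wx":0,"wy":0,"wz":-0.1,"grip":-1},
  {"tx":0,"ty":0,"tz":0,"wx":0,"wy":0,"wz":-0.1,"grip":-1},
  {"tx":0,"ty":0,"tz":0,"wx":0,"wy":0,"wz":-0.1,"grip":-1},
])

```text
time_s: 13.28
ee_pos: [0.5331, 0.1844, 0.1807]
eef_rot: [3.141, -0.068, 0.003]
ft_force: [0.2, -1.7, 2.8]
gripper_width: 0.0438
```

```bash
python3 -c "
from h import *
st()"
```

```text
{'time_s': 13.2833, 'q': [0.3309, 0.2939, 1.8, -0.0009, 1.046, 1.9457], 'ee_pos': [0.5331, 0.1844, 0.1807], 'eef_rot': [3.1407, -0.0684, 0.0029], 'ft_force': [0.1778, -1.7499, 2.782], 'torque': [-0.1978, 0.2767, 0.4159], 'gripper_width': 0.0438}
```

Call:
drive_tool([
  {"tx":0,"ty":0,"tz":0,"wx":0,"wy":0,"wz":-0.08,"grip":-1},
  {"tx":0,"ty":0,"tz":0,"wx":0,"wy":0,"wz":-0.08,"grip":-1},
])

```text
time_s: 13.45
ee_pos: [0.5331, 0.1843, 0.1807]
eef_rot: [3.125, -0.318, 0.003]
ft_force: [0.1, -2.4, 3.3]
gripper_width: 0.0438
```

```bash
python3 -c "
from h import *
st()"
```

```text
{'time_s': 13.45, 'q': [0.3308, 0.2939, 1.8001, -0.0011, 1.0461, 2.1049], 'ee_pos': [0.5331, 0.1843, 0.1807], 'eef_rot': [3.1253, -0.3179, 0.0028], 'ft_force': [0.0862, -2.4179, 3.3363], 'torque': [-0.313, 0.3747, 0.3638], 'gripper_width': 0.0438}
```

Call:
drive_tool([
  {"tx":0,"ty":0,"tz":0,"wx":0,"wy":0,"wz":-0.08,"grip":-1},
  {"tx":0,"ty":0,"tz":0,"wx":0,"wy":0,"wz":-0.08,"grip":-1},
])

```text
time_s: 13.62
ee_pos: [0.5331, 0.1842, 0.1807]
eef_rot: [3.09, -0.564, 0.003]
ft_force: [-1.0, -1.5, 3.9]
gripper_width: 0.0435
```

```bash
python3 -c "
from h import *
st()"
```

```text
{'time_s': 13.6167, 'q': [0.331, 0.2938, 1.8001, -0.0016, 1.0462, 2.2636], 'ee_pos': [0.5331, 0.1842, 0.1807], 'eef_rot': [3.0901, -0.5639, 0.0031], 'ft_force': [-0.9672, -1.4828, 3.8885], 'torque': [-0.1308, 0.4354, 2.387], 'gripper_width': 0.0435}
```

Call:
drive_tool([
  {"tx":0,"ty":0,"tz":0,"wx":0,"wy":0,"wz":-0.08,"grip":-1},
  {"tx":0,"ty":0,"tz":0,"wx":0,"wy":0,"wz":-0.08,"grip":-1},
])

```text
time_s: 13.78
ee_pos: [0.5336, 0.184, 0.181]
eef_rot: [3.036, -0.804, 0.006]
ft_force: [1.6, -3.9, 2.8]
gripper_width: 0.0451
```

```bash
python3 -c "
from h import *
st()"
```

```text
{'time_s': 13.7833, 'q': [0.3312, 0.2937, 1.7997, -0.0034, 1.0457, 2.4214], 'ee_pos': [0.5336, 0.184, 0.181], 'eef_rot': [3.036, -0.8039, 0.0059], 'ft_force': [1.5634, -3.9329, 2.7598], 'torque': [-0.4874, -0.2614, 3.4766], 'gripper_width': 0.0451}
```

Torque jumped from 0.4 to 3.5 N m: the stop. The hub has slightly twisted in the jaws. Ease back within the socket play and check.

Call:
drive_tool([
  {"tx":0,"ty":0,"tz":0,"wx":0,"wy":0,"wz":0.06,"grip":-1},
  {"tx":0,"ty":0,"tz":0,"wx":0,"wy":0,"wz":0.06,"grip":-1},
  {"tx":0,"ty":0,"tz":0,"wx":0,"wy":0,"wz":0,"grip":-1},
])

```text
time_s: 14.03
ee_pos: [0.5338, 0.1841, 0.1809]
eef_rot: [-3.08, 0.619, -0.005]
ft_force: [1.6, -5.0, 5.0]
gripper_width: 0.0446
```

```bash
python3 -c "
from h import *
st()
shot('scene','c8'); shot('side','s8')
a=cv2.imread('pics/s8.png')[110:290,180:360];b=cv2.imread('pics/c8.png')[130:290,260:420]
cv2.imwrite('pics/both8.png',np.hstack([cv2.resize(a,(400,400)),cv2.resize(b,(400,400))]))"
```

```text
{'time_s': 14.0333, 'q': [0.3305, 0.2938, 1.7996, -0.0018, 1.0453, 2.2991], 'ee_pos': [0.5338, 0.1841, 0.1809], 'eef_rot': [-3.0799, 0.6193, -0.0052], 'ft_force': [1.6448, -4.9659, 4.9983], 'torque': [-0.6389, -0.3604, 0.4421], 'gripper_width': 0.0446}
```

View pics/both8.png

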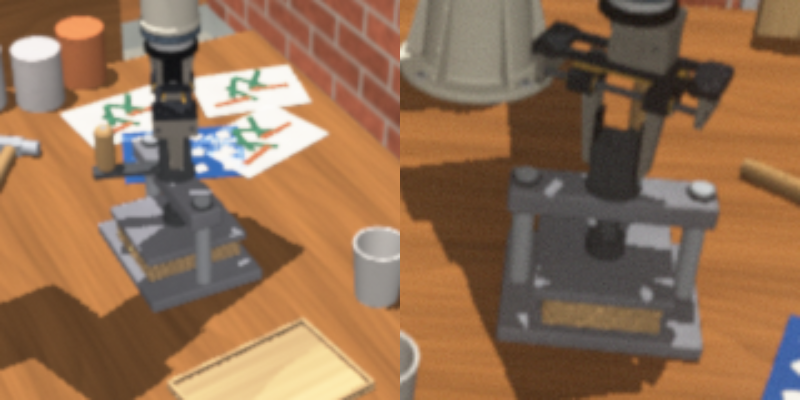

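Call:
drive_tool([
  {"tx":0,"ty":0,"tz":0,"wx":0,"wy":0,"wz":0.04,"grip":-1},
  {"tx":0,"ty":0,"tz":0,"wx":0,"wy":0,"wz":0,"grip":0.1},
  {"tx":0,"ty":0,"tz":0,"wx":0,"wy":0,"wz":0,"grip":0.15},
  {"tx":0,"ty":0,"tz":0,"wx":0,"wy":0,"wz":0,"grip":0.15},
  {"tx":0,"ty":0,"tz":0,"wx":0,"wy":0,"wz":0,"grip":0.15},
])

```text
time_s: 14.55
ee_pos: [0.532, 0.1848, 0.1798]
eef_rot: [-3.089, 0.57, 0.001]
ft_force: [-0.4, -0.1, -0.6]
gripper_width: 0.0528
```

```bash
python3 -c "
from h import *
st()
shot('wrist','w9')
p,W=cloud('w9'); X,Y,Z=W[...,0],W[...,1],W[...,2]
v,u=np.mgrid[:420,:560]
q=mkq(W); q('top',(Z>.205)&(Z<.22)&(abs(X-.533)<.045)&(abs(Y-.184)<.045)&(v<300))
q('all',(Z>.168)&(Z<.25)&(abs(X-.533)<.13)&(abs(Y-.184)<.13)&(v<300))
"
```

```text
{'time_s': 14.55, 'q': [0.3313, 0.2946, 1.8012, 0.0004, 1.0463, 2.2668], 'ee_pos': [0.532, 0.1848, 0.1798], 'eef_rot': [-3.0894, 0.5699, 0.001], 'ft_force': [-0.3707, -0.0743, -0.646], 'torque': [0.0821, 0.042, -0.0047], 'gripper_width': 0.0528}
top 5509 [0.5406 0.1812 0.2126] rect [536.4 182.6] [82.4 37.4] 70.1 189 361 228 299
all 12306 [0.5384 0.1823 0.2124] rect [536.4 182.5] [86.9 37.4] 70.1 171 380 211 299
```

View pics/w9.png

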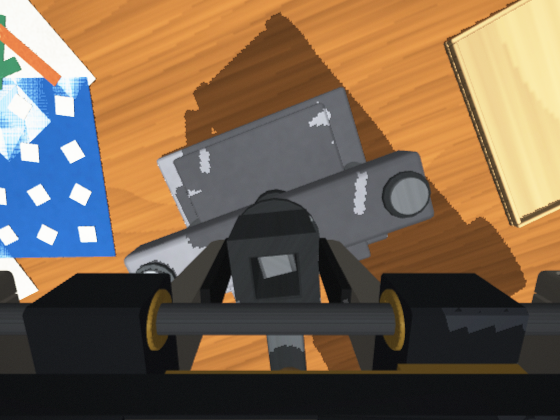

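```bash
python3 -c "
from h import *
p,W=cloud('w9'); X,Y,Z=W[...,0],W[...,1],W[...,2]
v,u=np.mgrid[:420,:560]
m=(Z>.168)&(Z<.178)&(v>330)&(v<372)&(u>255)&(u<320)
w=W[m][:,:2]; print(len(w), w.mean(0)); d=w.mean(0)-[.532,.1845]; print(np.degrees(np.arctan2(d[1],d[0])))
m=(abs(Z-.2127)<.001)&(v>236)&(v<300)&(u>222)&(u<325); w=W[m][:,:2]
# rear edge of hub top
vv=[(c,np.where(m[:,c])[0].min()) for c in range(245,308) if m[:,c].any()]
e=np.array([W[b,a,:2] for a,b in vv]); k=np.polyfit(e[:,1],e[:,0],1); print('rear edge yaw normal', np.degrees(np.arctan(-k[0])) , e[0],e[-1])
# shaft seen inside socket
m=(abs(Z-.195)<.004)&(v>245)&(v<300)&(u>245)&(u<305); mkq(W)('shaft',m)
"

```

```text
1263 [0.45598923 0.20491723]
164.96469784340562
rear edge yaw normal -19.599329818985453 [0.55595283 0.1912044 ] [0.54606456 0.16255336]
shaft 941 [0.5273 0.1858 0.1946] rect [527.8 185.7] [23.2 17.2] 74.7 254 298 254 287
```

The hub is about 3–5° ccw of the jaws. Realign the tool, regrip, ease back a touch more within the play.

Call:
drive_tool([
  {"tx":0,"ty":0,"tz":0,"wx":0,"wy":0,"wz":0.06,"grip":0.15},
  {"tx":0,"ty":0,"tz":0,"wx":0,"wy":0,"wz":0,"grip":0.15},
  {"tx":0,"ty":0,"tz":0,"wx":0,"wy":0,"wz":0,"grip":-0.2},
  {"tx":0,"ty":0,"tz":0,"wx":0,"wy":0,"wz":0,"grip":-1},
  {"tx":0,"ty":0,"tz":0,"wx":0,"wy":0,"wz":0,"grip":-1},
  {"tx":0,"ty":0,"tz":0,"wx":0,"wy":0,"wz":0,"grip":-1},
], force=60)

```text
time_s: 15.1
ee_pos: [0.5322, 0.1845, 0.18]
eef_rot: [3.105, -0.477, -0.0]
ft_force: [0.7, -0.8, -1.6]
gripper_width: 0.044
```

```bash
python3 -c "
from h import *
st()"
```

```text
{'time_s': 15.1, 'q': [0.3311, 0.2945, 1.801, -0.0, 1.0463, 2.2069], 'ee_pos': [0.5322, 0.1845, 0.18], 'eef_rot': [3.105, -0.4772, -0.0003], 'ft_force': [0.6756, -0.7867, -1.6005], 'torque': [-0.0088, 0.0827, -0.034], 'gripper_width': 0.044}
```

Call:
drive_tool([
  {"tx":0,"ty":0,"tz":0,"wx":0,"wy":0,"wz":-0.03,"grip":-1},
  {"tx":0,"ty":0,"tz":0,"wx":0,"wy":0,"wz":-0.03,"grip":-1},
])

```text
time_s: 15.27
ee_pos: [0.5323, 0.1845, 0.18]
eef_rot: [3.089, -0.569, 0.0]
ft_force: [0.9, 0.7, -0.6]
gripper_width: 0.0437
```

```bash
python3 -c "
from h import *
st()"
```

```text
{'time_s': 15.2667, 'q': [0.3313, 0.2945, 1.8009, -0.0005, 1.0463, 2.2669], 'ee_pos': [0.5323, 0.1845, 0.18], 'eef_rot': [3.0891, -0.5694, 0.0001], 'ft_force': [0.8794, 0.705, -0.6247], 'torque': [0.0585, 0.0915, 1.2893], 'gripper_width': 0.0437}
```

Torque 1.29 N m after only 0.06 rad, so the stop is confirmed (free running took 0.4). Back off 0.12 into the play, then lift.

Call:
drive_tool([
  {"tx":0,"ty":0,"tz":0,"wx":0,"wy":0,"wz":0.06,"grip":-1},
  {"tx":0,"ty":0,"tz":0,"wx":0,"wy":0,"wz":0.06,"grip":-1},
  {"tx":0,"ty":0,"tz":0,"wx":0,"wy":0,"wz":0,"grip":-1},
])

```text
time_s: 15.52
ee_pos: [0.5322, 0.1847, 0.18]
eef_rot: [-3.118, 0.379, 0.0]
ft_force: [-1.1, 0.2, 0.1]
gripper_width: 0.0436
```

```bash
python3 -c "
from h import *
st()"
```

```text
{'time_s': 15.5167, 'q': [0.3313, 0.2945, 1.801, 0.0003, 1.0462, 2.144], 'ee_pos': [0.5322, 0.1847, 0.18], 'eef_rot': [-3.1184, 0.3792, 0.0003], 'ft_force': [-1.1338, 0.2325, 0.0576], 'torque': [0.1677, 0.0844, -0.0319], 'gripper_width': 0.0436}
```

Call:
drive_tool([
  {"tx":0,"ty":0,"tz":0.4,"wx":0,"wy":0,"wz":0,"grip":-1},
  {"tx":0,"ty":0,"tz":0.6,"wx":0,"wy":0,"wz":0,"grip":-1},
  {"tx":0,"ty":0,"tz":0.6,"wx":0,"wy":0,"wz":0,"grip":-1},
  {"tx":0,"ty":0,"tz":0.6,"wx":0,"wy":0,"wz":0,"grip":-1},
])

```text
time_s: 15.85
ee_pos: [0.5321, 0.1845, 0.2026]
eef_rot: [3.118, -0.384, -0.001]
ft_force: [0.0, 0.5, -5.2]
gripper_width: 0.0438
```

Call:
drive_tool([
  {"tx":0,"ty":0,"tz":1,"wx":0,"wy":0,"wz":0,"grip":-1},
  {"tx":0,"ty":0,"tz":1.5,"wx":0,"wy":0,"wz":0,"grip":-1},
  {"tx":0,"ty":0,"tz":1.5,"wx":0,"wy":0,"wz":0,"grip":-1},
  {"tx":0,"ty":0,"tz":1.5,"wx":0,"wy":0,"wz":0,"grip":-1},
  {"tx":0,"ty":0,"tz":0.5,"wx":0,"wy":0,"wz":0,"grip":-1},
])

```text
time_s: 16.27
ee_pos: [0.5333, 0.185, 0.2651]
eef_rot: [-3.117, 0.383, -0.005]
ft_force: [0.2, 0.0, -5.1]
gripper_width: 0.0437
```

```bash
python3 - <<'E'
from h import *
st()
for f in ('w3','w5','w9'):
    p,W=cloud(f); X,Y,Z=W[...,0],W[...,1],W[...,2]
    m=(Z>.010)&(Z<.02)&(X>.38)&(X<.66)&(Y>-.25)&(Y<-.03)
    m=cv2.morphologyEx(m.astype(np.uint8),cv2.MORPH_OPEN,np.ones((2,2)))>0
    mkq(W)(f+' rim',m)
shot('scene','c10'); shot('side','s10')
a=cv2.imread('pics/s10.png')[110:290,180:360];b=cv2.imread('pics/c10.png')[130:290,260:420]
cv2.imwrite('pics/both10.png',np.hstack([cv2.resize(a,(400,400)),cv2.resize(b,(400,400))]))
E
```

```text
{'time_s': 16.2667, 'q': [0.3312, 0.2113, 1.7106, 0.0, 1.2161, 2.1465], 'ee_pos': [0.5333, 0.185, 0.2651], 'eef_rot': [-3.1165, 0.383, -0.005], 'ft_force': [0.151, 0.0237, -5.1256], 'torque': [0.0512, -0.08, -0.0604], 'gripper_width': 0.0437}
w3 rim 2603 [nan nan nan] rect [ 521.8 -130.8] [235.7 167.7] 8.2 330 494 47 241
w5 rim 1609 [nan nan nan] rect [ 509.3 -163.9] [198.7 235.4] 8.3 333 479 121 274
w9 rim 1981 [nan nan nan] rect [507.6 -94.7] [240.7  74.1] 7.7 451 559 0 228
```

View pics/both10.png

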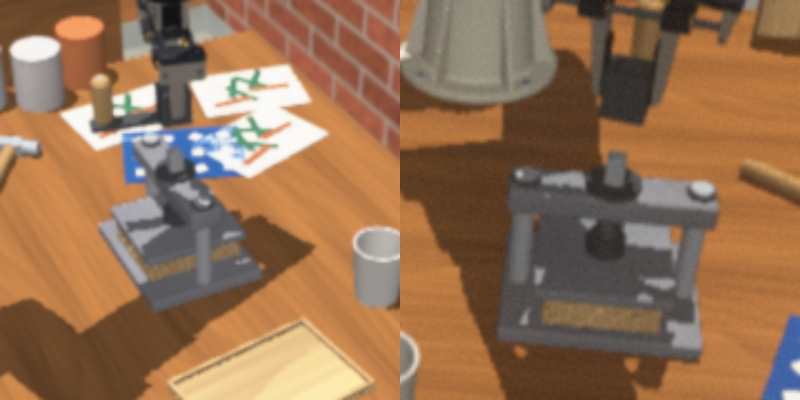

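```bash
python3 - <<'E'
from h import *
z=np.load('pics/w3.npz');K=z['K'];T=z['T']
P=[]
for u,v in((373,46),(493,73),(436,240),(331,218)):
    r=T[:3,:3]@[(u-K[0,2])/K[0,0],(v-K[1,2])/K[1,1],1]; t=(.015-T[2,3])/r[2]; P.append((T[:3,3]+t*r)[:2])
P=np.array(P);print(P.round(4),P.mean(0).round(4))
d=np.roll(P,-1,0)-P; print(np.hypot(*d.T).round(4),np.degrees(np.arctan2(d[:,1],d[:,0])).round(1))
E
```

```text
[[ 0.4191 -0.2309]
 [ 0.3972 -0.075 ]
 [ 0.6217 -0.0419]
 [ 0.6412 -0.1978]] [ 0.5198 -0.1364]
[0.1574 0.2269 0.1571 0.2245] [  98.     8.4  -82.9 -171.5]
```

Call:
drive_tool([
  {"tx":0.22,"ty":-1,"tz":0,"wx":0,"wy":0,"wz":0.024,"grip":-1},
  {"tx":0.22,"ty":-2,"tz":0,"wx":0,"wy":0,"wz":0.024,"grip":-1},
  {"tx":0.22,"ty":-2,"tz":0,"wx":0,"wy":0,"wz":0.024,"grip":-1},
  {"tx":0.22,"ty":-2,"tz":0,"wx":0,"wy":0,"wz":0.024,"grip":-1},
  {"tx":0.22,"ty":-2,"tz":0,"wx":0,"wy":0,"wz":0.024,"grip":-1},
  {"tx":0.22,"ty":-2,"tz":0,"wx":0,"wy":0,"wz":0.024,"grip":-1},
  {"tx":0.22,"ty":-2,"tz":0,"wx":0,"wy":0,"wz":0.024,"grip":-1},
  {"tx":0.22,"ty":-2,"tz":0,"wx":0,"wy":0,"wz":0.024,"grip":-1},
  {"tx":0.22,"ty":-2,"tz":0,"wx":0,"wy":0,"wz":0.024,"grip":-1},
  {"tx":0.22,"ty":-2,"tz":0,"wx":0,"wy":0,"wz":0.024,"grip":-1},
  {"tx":0.22,"ty":-2,"tz":0,"wx":0,"wy":0,"wz":0.024,"grip":-1},
  {"tx":0.22,"ty":-2,"tz":0,"wx":0,"wy":0,"wz":0.024,"grip":-1},
])

```text
time_s: 17.37
ee_pos: [0.5581, -0.0463, 0.261]
eef_rot: [-3.141, -0.07, 0.003]
ft_force: [0.1, 0.3, -4.7]
gripper_width: 0.0441
```

Call:
drive_tool([
  {"tx":0.22,"ty":-2,"tz":0,"wx":0,"wy":0,"wz":0.024,"grip":-1},
  {"tx":0.22,"ty":-2,"tz":0,"wx":0,"wy":0,"wz":0.024,"grip":-1},
  {"tx":0.22,"ty":-2,"tz":0,"wx":0,"wy":0,"wz":0.024,"grip":-1},
  {"tx":0.22,"ty":-1.5,"tz":0,"wx":0,"wy":0,"wz":0.024,"grip":-1},
  {"tx":0,"ty":-1,"tz":0,"wx":0,"wy":0,"wz":0,"grip":-1},
  {"tx":0,"ty":0,"tz":0,"wx":0,"wy":0,"wz":0,"grip":-1},
  {"tx":0,"ty":0,"tz":0,"wx":0,"wy":0,"wz":0,"grip":-1},
])

```text
time_s: 17.95
ee_pos: [0.567, -0.1303, 0.2614]
eef_rot: [-3.133, -0.216, 0.002]
ft_force: [0.3, -0.3, -4.9]
gripper_width: 0.0437
```

```bash
python3 - <<'E'
from h import *
st(); shot('side','s11'); shot('wrist','w11')
a=cv2.imread('pics/s11.png')[180:360,220:400];cv2.imwrite('pics/s11c.png',cv2.resize(a,(560,560)))
E
```

```text
{'time_s': 17.95, 'q': [-0.2287, 0.2453, 1.6753, 0.0005, 1.2224, 1.204], 'ee_pos': [0.567, -0.1303, 0.2614], 'eef_rot': [-3.1333, -0.2165, 0.0018], 'ft_force': [0.2596, -0.2633, -4.9001], 'torque': [0.1092, -0.0283, -0.0545], 'gripper_width': 0.0437}
```

View pics/s11c.png

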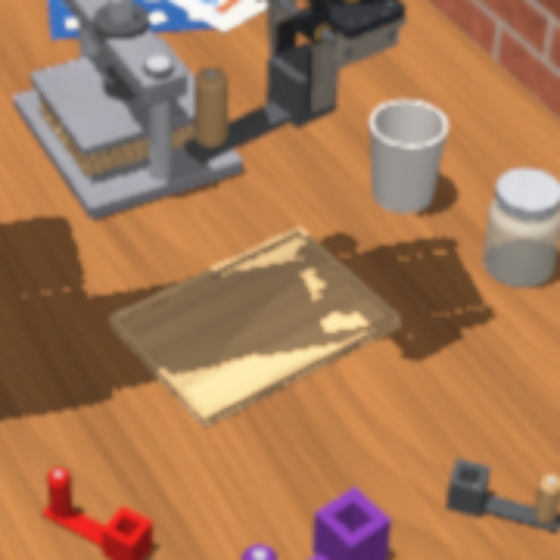

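View pics/w11.png

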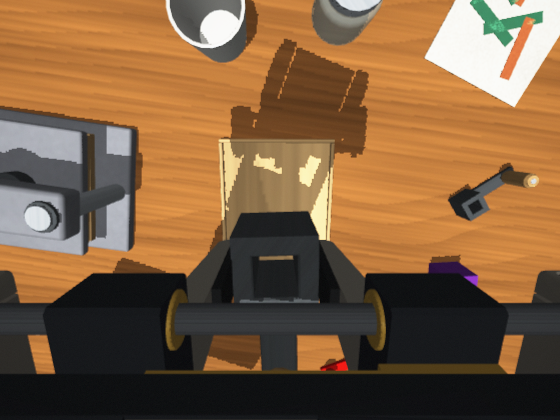

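The crank is parallel to and centred over the tray (tray edges at u≈220 and 334). Lower.

Call:
drive_tool([
  {"tx":0.15,"ty":0,"tz":-1,"wx":0,"wy":0,"wz":0,"grip":-1},
  {"tx":0,"ty":0,"tz":-2,"wx":0,"wy":0,"wz":0,"grip":-1},
  {"tx":0,"ty":0,"tz":-2.5,"wx":0,"wy":0,"wz":0,"grip":-1},
  {"tx":0,"ty":0,"tz":-2.5,"wx":0,"wy":0,"wz":0,"grip":-1},
  {"tx":0,"ty":0,"tz":-2.5,"wx":0,"wy":0,"wz":0,"grip":-1},
  {"tx":0,"ty":0,"tz":-2.5,"wx":0,"wy":0,"wz":0,"grip":-1},
  {"tx":0,"ty":0,"tz":-2.5,"wx":0,"wy":0,"wz":0,"grip":-1},
  {"tx":0,"ty":0,"tz":-2.5,"wx":0,"wy":0,"wz":0,"grip":-1},
  {"tx":0,"ty":0,"tz":-2,"wx":0,"wy":0,"wz":0,"grip":-1},
  {"tx":0,"ty":0,"tz":-1.4,"wx":0,"wy":0,"wz":0,"grip":-1},
  {"tx":0,"ty":0,"tz":-0.8,"wx":0,"wy":0,"wz":0,"grip":-1},
  {"tx":0,"ty":0,"tz":0,"wx":0,"wy":0,"wz":0,"grip":-1},
])

```text
time_s: 19.05
ee_pos: [0.5677, -0.1295, 0.038]
eef_rot: [-3.133, -0.22, 0.005]
ft_force: [-0.4, 0.3, -5.0]
gripper_width: 0.0438
```

Call:
drive_tool([
  {"tx":0,"ty":0,"tz":0,"wx":0,"wy":0,"wz":0,"grip":-1},
  {"tx":0,"ty":0,"tz":0,"wx":0,"wy":0,"wz":0,"grip":-1},
])

```text
time_s: 19.22
ee_pos: [0.5698, -0.1303, 0.041]
eef_rot: [3.133, 0.22, 0.002]
ft_force: [0.6, 0.3, -4.5]
gripper_width: 0.0438
```

Call:
drive_tool([
  {"tx":0,"ty":0,"tz":-0.5,"wx":0,"wy":0,"wz":0,"grip":-1},
  {"tx":0,"ty":0,"tz":-0.5,"wx":0,"wy":0,"wz":0,"grip":-1},
  {"tx":0,"ty":0,"tz":-0.4,"wx":0,"wy":0,"wz":0,"grip":-1},
  {"tx":0,"ty":0,"tz":-0.3,"wx":0,"wy":0,"wz":0,"grip":-1},
  {"tx":0,"ty":0,"tz":0,"wx":0,"wy":0,"wz":0,"grip":-1},
  {"tx":0,"ty":0,"tz":0,"wx":0,"wy":0,"wz":0,"grip":-1},
])

```text
time_s: 19.72
ee_pos: [0.5688, -0.1304, 0.0229]
eef_rot: [-3.134, -0.219, 0.001]
ft_force: [-0.4, 0.0, -4.8]
gripper_width: 0.0439
```

Call:
drive_tool([
  {"tx":0,"ty":0,"tz":-0.08,"wx":0,"wy":0,"wz":0,"grip":-1},
  {"tx":0,"ty":0,"tz":0,"wx":0,"wy":0,"wz":0,"grip":-1},
  {"tx":0,"ty":0,"tz":0,"wx":0,"wy":0,"wz":0,"grip":-1},
])

```text
time_s: 19.97
ee_pos: [0.5691, -0.1304, 0.0224]
eef_rot: [3.134, 0.219, 0.0]
ft_force: [0.3, -0.6, -4.8]
gripper_width: 0.0436
```

Call:
drive_tool([
  {"tx":0,"ty":0,"tz":-0.08,"wx":0,"wy":0,"wz":0,"grip":-1},
  {"tx":0,"ty":0,"tz":0,"wx":0,"wy":0,"wz":0,"grip":-1},
  {"tx":0,"ty":0,"tz":0,"wx":0,"wy":0,"wz":0,"grip":-1},
])

```text
time_s: 20.22
ee_pos: [0.5692, -0.1304, 0.0219]
eef_rot: [3.134, 0.219, 0.001]
ft_force: [-1.5, 0.7, 2.8]
gripper_width: 0.0439
```

Contact on the tray floor. Release gently, then rise.

Call:
drive_tool([
  {"tx":0,"ty":0,"tz":0,"wx":0,"wy":0,"wz":0,"grip":0.05},
  {"tx":0,"ty":0,"tz":0,"wx":0,"wy":0,"wz":0,"grip":0.2},
  {"tx":0,"ty":0,"tz":0,"wx":0,"wy":0,"wz":0,"grip":0.3},
  {"tx":0,"ty":0,"tz":0,"wx":0,"wy":0,"wz":0,"grip":0.4},
  {"tx":0,"ty":0,"tz":0,"wx":0,"wy":0,"wz":0,"grip":0.4},
])

```text
time_s: 20.63
ee_pos: [0.5691, -0.1304, 0.0215]
eef_rot: [3.134, 0.219, 0.0]
ft_force: [-0.1, 0.4, -0.4]
gripper_width: 0.0641
```

Call:
drive_tool([
  {"tx":0,"ty":0,"tz":1,"wx":0,"wy":0,"wz":0,"grip":0.4},
  {"tx":0,"ty":0,"tz":2,"wx":0,"wy":0,"wz":0,"grip":0.4},
  {"tx":0,"ty":0,"tz":2.5,"wx":0,"wy":0,"wz":0,"grip":0.4},
  {"tx":0,"ty":0,"tz":2.5,"wx":0,"wy":0,"wz":0,"grip":0.4},
  {"tx":0,"ty":0,"tz":2.5,"wx":0,"wy":0,"wz":0,"grip":0.4},
  {"tx":0,"ty":0,"tz":2.5,"wx":0,"wy":0,"wz":0,"grip":0.4},
  {"tx":0,"ty":0,"tz":2.5,"wx":0,"wy":0,"wz":0,"grip":0.4},
  {"tx":0,"ty":0,"tz":2.5,"wx":0,"wy":0,"wz":0,"grip":0.4},
  {"tx":0,"ty":0,"tz":2.5,"wx":0,"wy":0,"wz":0,"grip":0.4},
  {"tx":0,"ty":0,"tz":2.0,"wx":0,"wy":0,"wz":0,"grip":0.4},
  {"tx":0,"ty":0,"tz":1.0,"wx":0,"wy":0,"wz":0,"grip":0.4},
  {"tx":0,"ty":0,"tz":0,"wx":0,"wy":0,"wz":0,"grip":0.4},
])

```text
time_s: 21.63
ee_pos: [0.5702, -0.1307, 0.2594]
eef_rot: [3.133, 0.219, 0.007]
ft_force: [-0.1, -0.1, -0.1]
gripper_width: 0.0645
```

```bash
python3 - <<'E'
from h import *
st(); shot('side','s12'); shot('wrist','w12'); shot('scene','c12')
for f,box in (('s12',(.5,.62)),('w12',0),('c12',0)):
    p,W=cloud(f); X,Y,Z=W[...,0],W[...,1],W[...,2]; q=mkq(W)
    s=(X>.41)&(X<.63)&(Y>-.21)&(Y<-.06)
    q(f+' hubtop',s&(X>.53)&(Z>.05)&(Z<.06)); q(f+' knobtop',s&(X<.52)&(Z>.08)&(Z<.092))
a=cv2.imread('pics/s12.png')[180:360,200:380];b=cv2.imread('pics/c12.png')[180:310,180:400]
cv2.imwrite('pics/both12.png',np.hstack([cv2.resize(a,(400,400)),cv2.resize(b,(400,400))]))
E
```

```text
{'time_s': 21.6333, 'q': [-0.2279, 0.2486, 1.6753, 0.0, 1.2132, 1.2031], 'ee_pos': [0.5702, -0.1307, 0.2594], 'eef_rot': [3.1326, 0.2193, 0.0068], 'ft_force': [-0.101, -0.127, -0.1051], 'torque': [0.0722, 0.1063, -0.0126], 'gripper_width': 0.0645}
s12 hubtop 133 [ 0.5654 -0.1312  0.0536] rect [ 566.5 -131.2] [47.9 48.2] 10.9 305 324 259 274
s12 knobtop 47 [ 0.4663 -0.1511  0.083 ] rect [ 466.8 -149.4] [23.3 25.6] 74.8 283 292 270 276
w12 hubtop 874 [ 0.5691 -0.1308  0.0547] rect [ 568.1 -130.4] [44.6 43.5] 8.9 258 292 177 211
w12 knobtop 311 [ 0.4715 -0.1476  0.0841] rect [ 470.  -147.5] [25.1 25.6] 56.6 268 288 265 284
c12 hubtop 140 [ 0.5727 -0.1318  0.0538] rect [ 571.3 -131.3] [48.2 41.8] 11.6 219 234 228 239
c12 knobtop 36 [ 0.4746 -0.148   0.0826] rect [ 473.9 -149.4] [22.4 20.1] 44.3 224 231 201 206
```

View pics/both12.png

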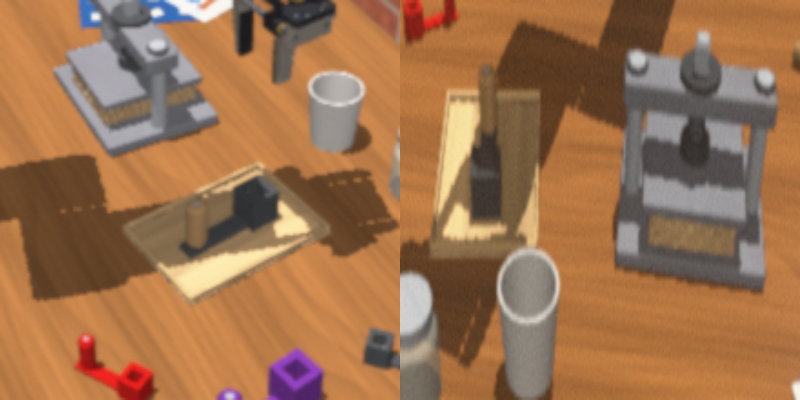

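View pics/w12.png

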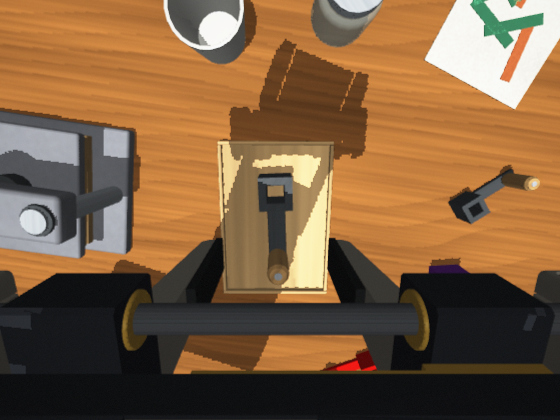

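Crank lies flat in the tray (hub (275,192), knob (278,273); tops at 54.7 and 84 mm = sizes + 5 mm floor). Last check: platen height before/after, and bystanders.

```bash
python3 - <<'E'
from h import *
for f in ('scene0','c12','side0','s12','w2','w9','w12'):
    p,W=cloud(f); X,Y,Z=W[...,0],W[...,1],W[...,2]
    for n,s in (('back',(X>.45)&(X<.50)),('front',(X>.565)&(X<.61))):
        z=Z[s&(Y>.12)&(Y<.25)&(Z>.03)&(Z<.14)]
        if len(z)>20:
            h,e=np.histogram(z,np.arange(.03,.14,.001)); k=h.argsort()[::-1][:3]; print(f,n,len(z),[(round(e[i],3),int(h[i])) for i in k])
for a,b in(('scene0','c12'),('side0','s12')):
    for f in(a,b):
        p,W=cloud(f); X,Y,Z=W[...,0],W[...,1],W[...,2]; q=mkq(W)
        q(f+' cup',(X>.69)&(X<.81)&(Y>-.09)&(Y<.03)&(Z>.08)&(Z<.11)); q(f+' jar',(X>.74)&(X<.85)&(Y>-.23)&(Y<-.13)&(Z>.09)&(Z<.11)); q(f+' ham',(X>.2)&(X<.46)&(Y>.36)&(Y<.6)&(Z>.012)&(Z<.04))
E
```

```text
scene0 back 37 [(np.float64(0.078), 11), (np.float64(0.079), 10), (np.float64(0.076), 7)]
scene0 front 954 [(np.float64(0.079), 145), (np.float64(0.08), 124), (np.float64(0.078), 118)]
c12 back 147 [(np.float64(0.068), 44), (np.float64(0.067), 36), (np.float64(0.069), 30)]
c12 front 797 [(np.float64(0.068), 182), (np.float64(0.069), 127), (np.float64(0.067), 79)]
side0 back 518 [(np.float64(0.079), 59), (np.float64(0.08), 53), (np.float64(0.078), 51)]
side0 front 162 [(np.float64(0.079), 19), (np.float64(0.081), 16), (np.float64(0.077), 14)]
s12 back 454 [(np.float64(0.068), 50), (np.float64(0.07), 49), (np.float64(0.067), 47)]
s12 front 123 [(np.float64(0.069), 17), (np.float64(0.068), 14), (np.float64(0.071), 10)]
w2 back 4883 [(np.float64(0.08), 2420), (np.float64(0.079), 1226), (np.float64(0.081), 953)]
w2 front 4730 [(np.float64(0.08), 2275), (np.float64(0.079), 1455), (np.float64(0.081), 751)]
w9 back 135 [(np.float64(0.069), 62), (np.float64(0.07), 52), (np.float64(0.068), 19)]
w9 front 6811 [(np.float64(0.069), 3441), (np.float64(0.07), 1944), (np.float64(0.068), 1171)]
w12 b
[... 578 characters left out ...]
  0.0986] rect [ 801.1 -178.9] [62.  62.1] 55.2 170 197 269 291
c12 ham 624 [0.3569 0.5096 0.0216] rect [333.3 482.4] [258.4  87.6] 52.7 396 477 194 236
side0 cup 212 [ 0.7515 -0.0324  0.0889] rect [750.3 -34.4] [81.9 79.2] 81.1 338 363 213 230
side0 jar 257 [ 0.7931 -0.1825  0.0985] rect [ 794.5 -179. ] [67.1 60.6] 56.8 379 399 235 250
side0 ham 386 [0.3399 0.4959 0.022 ] rect [317.  492.1] [267.8  88.9] 45.6 162 197 172 214
s12 cup 213 [ 0.7511 -0.0314  0.0892] rect [750.9 -33. ] [85.8 77.4] 42.7 338 363 213 230
s12 jar 261 [ 0.7921 -0.1833  0.099 ] rect [ 792.4 -181.8] [66.8 60.3] 59.2 379 399 235 251
s12 ham 392 [0.3403 0.4999 0.0224] rect [315.7 492.8] [269.4  89.1] 45.8 162 197 171 214
```

Platen went down 10.8 mm (≈3.75 rad, within 3.6–4.8), bystanders unmoved, nothing touched. Hand in.

```bash
python3 -c "
from h import *
print(robot.sign_off()); st()"
```

```text
the job is handed in; nothing more can be done
None
the job is handed in; nothing more can be done
```

The press is closed, the crank is lying flat in the plywood tray, and I handed the job in with the gripper empty and clear, about 22 s into the 72 s.

**What I did:** I picked the larger dark crank by its hub and lowered it onto the square shaft until it rested on the collar. I wound it clockwise about 3.9 rad of tool turn to the stop, eased back inside the socket's play, and lifted it straight off. I then set it down in the tray and let go once the floor contact showed in the force reading.

**Stop:** Winding took about 0.4 N m, and the torque rose to 3.5 N m at the stop. A second push after regripping gave 1.3 N m within 0.06 rad.

**Press:** The platen came down about 10.8 mm, which is roughly 3.75 rad of screw and within the 3.6–4.8 rad expected. It was at the same height before and after the crank came off.

**Crank:** Its hub top measured 54.7 mm and its handle top 84 mm, which matches lying flat on the 5 mm tray floor.

**Bystanders:** The cup, jar and hammer measured the same before and after, within 1–4 mm of noise.

**Disagreements:**
- The hub twisted a few degrees in the jaws at the stop, so I opened, realigned and regripped before lifting.
- The fixed cameras differed by about 6 mm in x, so I worked from the wrist camera. For the tray I combined its corners with the average of the fixed cameras.
- I did not measure the shaft's final angle directly.

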